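Set the guest-room coffee tray

TASK

Set the coffee tray for the next guest: stand the mug, the espresso cup, the sugar caddy and the stirrer box upright, each centred on the cork coaster of its own shape and size, with the square and the oblong pieces in line with their coasters, and put the lid on the caddy, seated and square with it. Set each piece down without dropping it, and leave the bowl of sweets where it stands.

Things in the scene. Friction and masses are not known exactly. Their poses are not given: they have to be found in the camera images.
- mug: the larger of two sage-green round mugs: straight-sided, 62 mm across, 75 mm tall, open at the top, wall 4 mm; handle reaching 59 mm from the axis. Upright on the sideboard, right of the tray. Origin: centre of its underside, z up, y towards the handle. Grip across its body along its own x (62 mm), clear of the handle.
- espresso_cup: the smaller sage-green mug, an espresso cup: straight-sided, 45 mm across, 58 mm tall, open at the top, wall 4 mm; handle reaching 42 mm from the axis. Upright on the sideboard, right of the tray. Origin: centre of its underside, z up, y towards the handle. Grip across its body along its own x (45 mm).
- caddy: sage-green square sugar caddy, an open-topped empty box without its lid: 58 x 58 mm, 56 mm tall, wall and floor 4 mm (opening 50 x 50 mm). Upright on the sideboard, right of the tray. Origin: centre of its underside, z up, x and y square to its sides.
- caddy_lid: the caddy's lid: sage-green plate 60 x 60 mm, 8 mm thick (6 to 14 mm above its origin); round knob on top, 22 mm across (14 to 38 mm); under it a round plug, 36 mm across, 6 mm deep, on which it lies. Right of the tray. Origin: centre of the plug's underside, z up, x and y square to the plate. Seated, the plate rests on the caddy's rim and its origin is 50 mm above the caddy's.
- stirrer_box: sage-green oblong box filled flush with wooden coffee stirrers (all one piece): 92 mm long, 44 mm wide, 56 mm tall. Upright on the sideboard, right of the tray. Origin: centre of its underside, z up, x along its length.
- coaster_round_large: large round cork coaster, 82 mm across, for the mug. 4 mm thick, fixed on the tray, top 8 mm above the sideboard. Origin: centre of its underside (4 mm above the sideboard), z up.
- coaster_round_small: small round cork coaster, 61 mm across, for the espresso cup. 4 mm thick, fixed on the tray, top 8 mm above the sideboard. Origin: centre of its underside (4 mm above the sideboard), z up.
- coaster_square: square cork coaster, 74 x 74 mm, for the caddy. 4 mm thick, fixed on the tray, top 8 mm above the sideboard. Origin: centre of its underside (4 mm above the sideboard), z up, x and y square to its sides.
- coaster_oblong: oblong cork coaster, 108 x 60 mm, for the stirrer box. 4 mm thick, fixed on the tray, top 8 mm above the sideboard. Origin: centre of its underside (4 mm above the sideboard), z up, x along its length. The four coasters lie in a 130 mm square, in any order, on a fixed round cream tray 330 mm across, rim 14 mm high (handles 26 mm).
- sweets_bowl: bystander: pale green round bowl of wrapped sweets, 110 mm across, 50 mm tall, standing loose beyond the cups, farther from the robot. Origin: centre of its underside, z up. Not to be moved.
Not all that is in view belongs to the job. Leave any pink, turquoise or yellow look-alike of the coaster_round_small alone.

How it is judged:
At the end, for the whole second after the job is handed in: Mug, espresso cup, caddy and stirrer box rest upright (0.1 rad) on their own coasters, centred within 12 mm; caddy and stirrer box in line with theirs within 0.25 rad (any side). The lid is seated level on the caddy, centred within 10 mm, square within 0.25 rad. All released, at rest (horizontal distance between mug and coaster_round_large below 0.012 m and z of mug in the frame of coaster_round_large between 0.001 and 0.007 m and angle between each of mug, espresso_cup, caddy, stirrer_box, caddy_lid's own z axis and vertical below 0.1 rad and linear speed of each of mug, espresso_cup, caddy, stirrer_box, caddy_lid below 0.02 m/s and horizontal distance between espresso_cup and coaster_round_small below 0.012 m and z of espresso_cup in the frame of coaster_round_small between 0.001 and 0.007 m and horizontal distance between caddy and coaster_square below 0.012 m and z of caddy in the frame of coaster_square between 0.001 and 0.007 m and (angle between the x axis of caddy and the x axis of coaster_square, either way round below 0.25 rad or angle between the x axis of caddy and the y axis of coaster_square, either way round below 0.25 rad) and horizontal distance between stirrer_box and coaster_oblong below 0.012 m and z of stirrer_box in the frame of coaster_oblong between 0.001 and 0.007 m and angle between the x axis of stirrer_box and the x axis of coaster_oblong, either way round below 0.25 rad and horizontal distance between caddy_lid and caddy below 0.01 m and z of caddy_lid in the frame of caddy between 0.047 and 0.053 m and (angle between the x axis of caddy_lid and the x axis of caddy, either way round below 0.25 rad or angle between the x axis of caddy_lid and the y axis of caddy, either way round below 0.25 rad)); the robot touches nothing.
It fails at once if the bowl of sweets is shoved out of its place (more than 20 mm) (distance of sweets_bowl from where it was at the start of the episode above 0.02 m).
It fails at once if a piece is dropped or knocked flying: it moves faster than 0.6 m/s while the fingers do not touch it (a free fall of about 18 mm) ((linear speed of mug above 0.6 m/s and contact force between the fingers and mug below 0.01 N) or (linear speed of espresso_cup above 0.6 m/s and contact force between the fingers and espresso_cup below 0.01 N) or (linear speed of caddy above 0.6 m/s and contact force between the fingers and caddy below 0.01 N) or (linear speed of stirrer_box above 0.6 m/s and contact force between the fingers and stirrer_box below 0.01 N) or (linear speed of caddy_lid above 0.6 m/s and contact force between the fingers and caddy_lid below 0.01 N)).
It also fails if it takes over 136 s, if anything falls off the work surface, if the arm or the gripper's body presses on something with over 40 N, if the wrist force passes 120 N, or if a joint passes its speed limit or range.

ROBOT

A 6-joint arm with a two-finger parallel gripper is mounted at the origin on the work surface. World frame = base frame: x ahead of the robot, y to its left, z up, the work surface at z = 0. Lengths are in m, angles in rad, forces in N, time in s.
With the tool pointing down it reaches from about 0.375 to 0.975 m from the base axis. Payload 3.8 kg.
Tool frame: the origin (TCP) lies on the centre line of the jaws, within the pads' length; the fingertips stand 14 mm ahead of it and the grasp point (between the pads) lies 5 mm behind it; z points along the fingers, x is the direction in which the jaws open and shut, and the axes are right-handed (so a half turn about z gives the same grasp; the last joint's range is limited). The gripper opens to 85 mm and grips with 20 to 120 N. Pads are 22 mm wide; open, the fingers measure 114 mm over their backs; the gripper's body (76 mm by 85 mm) begins 54 mm behind the grasp point. The pads swing forward as they close: fully open they stand 13 mm farther back than shut.
Start: joints at [-1.372, 0.264, 1.604, -0, 1.274, -0.037], TCP at [0.158, -0.656, 0.245] pointing down, gripper open.
Joint ranges: [-2.63, 2.63], [-0.94, 2.18], [0.31, 2.57], [-1.31, 4.45], [0, 2.66], [-2.55, 2.55]. Speed limits (rad/s): [2.57, 2.57, 3.14, 3.14, 3.14, 3.14].

INTERFACE

Orientations are given as a rotation vector (axis times angle).
In Python, from workcell import bot gives the robot as it stands. The module is installed in compiled form; this text tells all that it offers.
- The arm moves only by the tool arm_command, never from a script. Its argument "steps" is one flat list of numbers, 7 for each row, row after row: the shift along the tool's x, y, z in units of 30 mm (1.0 is 30 mm), then the turn, a rotation vector about the tool's x, y, z in units of 6 degrees (1.0 is 6 degrees), then the opening, from 0 (shut) to 1 (fully open). In form: [tx, ty, tz, ax, ay, az, fingers, tx, ty, tz, ax, ay, az, fingers, ...]. A call has 1 to 10 rows; each row shifts and turns the commanded pose from where the row before left it, along the tool's axes as they then stand; what a row does not reach is not made up. A row lasts 1/8 s, in which the tool goes at most 62.5 mm and 10.7 degrees, less where a joint would pass 70% of its speed; a pose out of reach is approached as far as the arm can. A call is refused whole if a number of a shift passes 1 or a number of a turn 1, either way. A call with a gripper value outside its range is refused whole. The fingers move at their own pace and stop on an object; "squeeze" is the grip in N (left out, the last holds). Time passes only in rows, so rows that do not move let the fingers close. It gives the time, the measured TCP pose, the force and the opening at its end, in the units of the state.
- bot.read_state(): the state, without advancing time (a new reading comes with each control period).
- bot.read_camera(name): name is "scene" or "top"; returns a dict with "img" (400x640x3 uint8, red, green, blue), "camera_matrix" (3x3 intrinsics, pixels), "pose" (4x4, takes a point from camera to world coordinates). Camera axes: x right, y down, z forward; pixel columns grow to the right and rows downward; lengths in m; the calibration is good to about 2 mm. A picture is of the moment at which its call begins. There is no depth.
- bot.finish_job(): hands the job in, once; it reports no verdict.
The state is a dict: "time": time; "q": joint angles; "joint_vel": joint speeds; "joint_torque": joint torques, N m; "tool_pos": TCP position; "tcp_rot": TCP orientation; "wrist_force": force on the tool from outside, world axes, zero at the start; "torque": the same for the moment, N m; "width": opening from 0.0 (shut) to 1.0 (fully open).
Only numpy, scipy, OpenCV 4.12 (cv2) and the standard library are available. Lean on these libraries where they do the work, as an engineer would, in place of code of your own. Each camera call takes 0.05 s, during which the arm holds its last target.

## Working session

There is one attempt and no reset: what is moved stays moved. The work goes in short steps, Python scripts to look and compute and a tool call to move; the robot and the scene stay as the last step left them, time stands still between calls to the robot, and variables do not carry over. Pictures are saved under pics/ and viewed, and the job is handed in when it is done.

Besides the shell and the picture viewer there is one more tool, called after ">>>" as a command line: name --argument value ..., lists and objects as JSON in quotes. arm_command: Moves the arm, as the interface text tells. Its arguments: {"type":"object","properties":{"steps":{"type":"array","items":{"type":"number"}},"squeeze":{"type":"number"}},"required":["steps"]}

```bash
mkdir -p pics; python3 - <<'E'
from workcell import bot
import cv2,numpy as np
s=bot.read_state(); print({k:np.round(v,3) for k,v in s.items()})
for n in("scene","top"):
    c=bot.read_camera(n); cv2.imwrite(f"pics/{n}0.png",c["img"][:,:,::-1]); print(n,c["camera_matrix"].round(1).tolist(),c["pose"].round(3).tolist())
E
```

```text
{'time': np.float64(0.0), 'q': array([-1.372,  0.265,  1.605,  0.   ,  1.274, -0.037]), 'joint_vel': array([ 0.002,  0.   , -0.   , -0.002, -0.002,  0.   ]), 'joint_torque': array([-0.0000e+00, -5.1511e+01, -3.6732e+01, -0.0000e+00,  1.3000e-02,
       -0.0000e+00]), 'tool_pos': array([ 0.158, -0.656,  0.244]), 'tcp_rot': array([-2.466,  1.944,  0.003]), 'wrist_force': array([ 0.318,  0.874, -0.094]), 'torque': array([ 0.032, -0.012, -0.069]), 'width': np.float64(0.997)}
scene [[372.8, 0.0, 317.7], [0.0, 372.8, 204.4], [0.0, 0.0, 1.0]] [[-0.765, 0.547, -0.341, 0.909], [0.644, 0.651, -0.401, 0.289], [0.003, -0.527, -0.85, 0.764], [0.0, 0.0, 0.0, 1.0]]
top [[465.9, 0.0, 310.8], [0.0, 465.9, 197.3], [0.0, 0.0, 1.0]] [[0.014, -0.992, 0.129, 0.486], [-1.0, -0.014, -0.002, -0.053], [0.004, -0.129, -0.992, 1.117], [0.0, 0.0, 0.0, 1.0]]
```

```bash
ls . pics
```

```text
.:
pics

pics:
scene0.png
top0.png
```

View pics/top0.png

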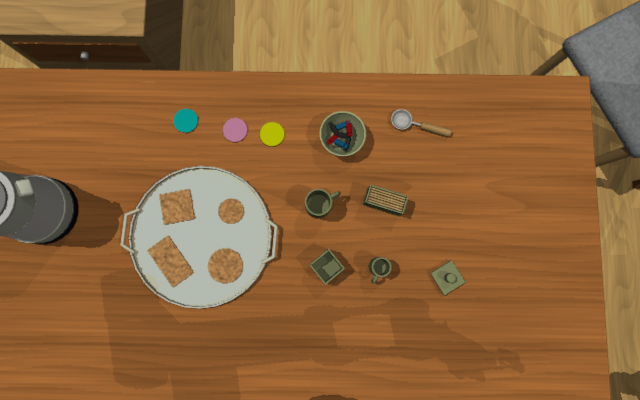

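View pics/scene0.png

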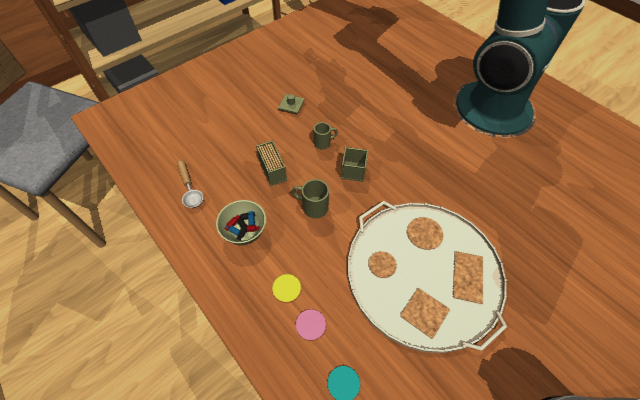

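```bash
python3 - <<'E'
import cv2
a=cv2.imread("pics/top0.png")[170:305,295:475]; cv2.imwrite("pics/z1.png",cv2.resize(a,None,fx=4.4,fy=4.4,interpolation=cv2.INTER_CUBIC))
a=cv2.imread("pics/scene0.png")[85:225,240:380]; cv2.imwrite("pics/z2.png",cv2.resize(a,None,fx=4.2,fy=4.2,interpolation=cv2.INTER_CUBIC))
for n in("top","scene"):
  h=cv2.cvtColor(cv2.imread(f"pics/{n}0.png"),cv2.COLOR_BGR2HSV)
  for p in ([(231,211),(177,205),(225,265),(449,268),(325,252),(388,212),(320,190),(310,240)] if n=="top" else [(381,264),(425,233),(315,208),(350,175),(290,104),(278,175)]): print(n,p,h[p[1],p[0]])
E
```

```text
top (231, 211) [ 15 141 163]
top (177, 205) [ 15 141 168]
top (225, 265) [ 16 143 162]
top (449, 268) [ 34  78 128]
top (325, 252) [ 33  81 119]
top (388, 212) [ 21 125  47]
top (320, 190) [33 80 86]
top (310, 240) [ 14 173 156]
scene (381, 264) [ 14 144 172]
scene (425, 233) [ 15 144 193]
scene (315, 208) [30 85 69]
scene (350, 175) [30 83 68]
scene (290, 104) [30 84 70]
scene (278, 175) [30 85 69]
```

View pics/z1.png

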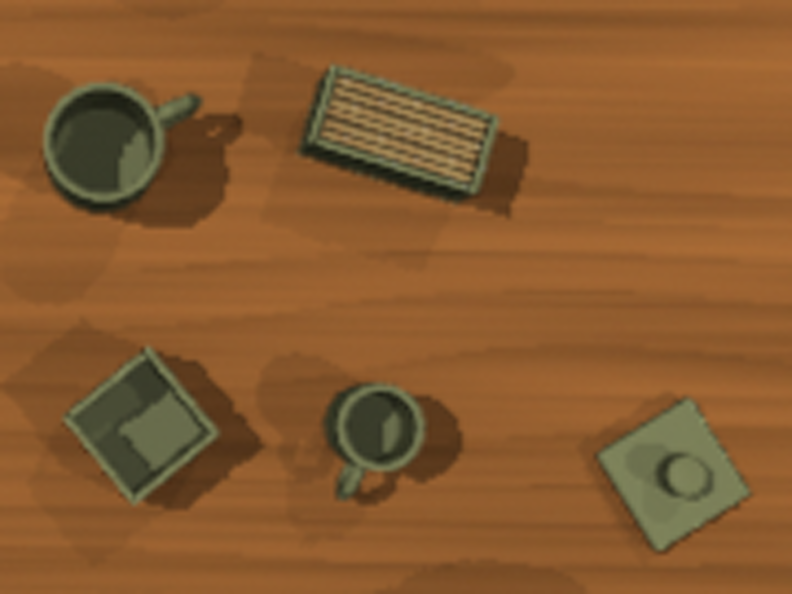

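View pics/z2.png

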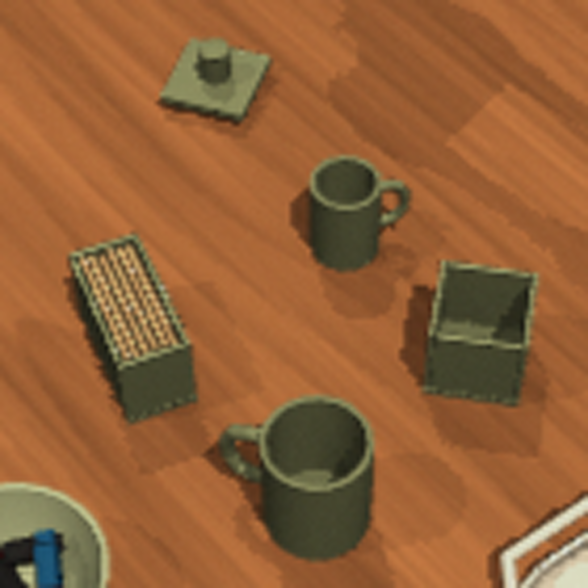

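```bash
cat > v.py <<'E'
from workcell import bot
import cv2,numpy as np
def cam(n,save=None):
    c=bot.read_camera(n)
    if save: cv2.imwrite(f"pics/{save}.png",c["img"][:,:,::-1])
    return c
def proj(c,px,z):
    px=np.atleast_2d(np.asarray(px,float))
    d=np.c_[px,np.ones(len(px))]@np.linalg.inv(c["camera_matrix"]).T@c["pose"][:3,:3].T
    o=c["pose"][:3,3]; t=(z-o[2])/d[:,2]
    return (o+t[:,None]*d)[:,:2]
def topix(c,P):
    T=np.linalg.inv(c["pose"]); p=np.atleast_2d(P)@T[:3,:3].T+T[:3,3]; p=p@c["camera_matrix"].T
    return p[:,:2]/p[:,2:]
def comps(m,amin=60):
    cs,_=cv2.findContours(m,cv2.RETR_EXTERNAL,cv2.CHAIN_APPROX_NONE)
    return [k for k in cs if cv2.contourArea(k)>amin]
def rect(c,k,z):
    # contour on plane (mm), pixel-edge
    w=(proj(c,k[:,0,:],z)*1000).astype(np.float32)
    (x,y),(a,b),t=cv2.minAreaRect(w)
    if b>a:a,b,t=b,a,t+90   # t: direction of long side
    return np.array([x,y]),(a,b),(t+90)%180-90
def circ(c,k,z):
    w=(proj(c,k[:,0,:],z)*1000).astype(np.float32)
    return w
def up(img,f=4): return cv2.resize(img,None,fx=f,fy=f,interpolation=cv2.INTER_LINEAR)
E
cat > det.py <<'E'
from v import *
F=4
for n in("top","scene"):
    c=cam(n); im=up(c["img"][:,:,::-1],F); h=cv2.cvtColor(im,cv2.COLOR_BGR2HSV)
    K=c["camera_matrix"].copy(); K[:2]*=F; K[:2,2]+=(F-1)/2; c=dict(c,camera_matrix=K)
    ck=cv2.inRange(h,(8,90,100),(22,200,255)); 
    # cork: on tray region only
    tray=cv2.inRange(h,(25,0,150),(120,60,255))
    ks=comps(tray,20000*1.0); k=max(ks,key=cv2.contourArea); m=np.zeros(ck.shape,np.uint8); cv2.drawContours(m,[cv2.convexHull(k)],-1,255,-1)
    m=cv2.erode(m,np.ones((25,25)))
    cork=cv2.bitwise_and(m,cv2.bitwise_not(cv2.inRange(h,(20,0,90),(120,80,255))))
    cork=cv2.morphologyEx(cv2.bitwise_and(cork,ck),cv2.MORPH_CLOSE,np.ones((9,9)))
    cork=cv2.morphologyEx(cork,cv2.MORPH_OPEN,np.ones((9,9)))
    for k in comps(cork,3000):
        r=rect(c,k,.008); w=(proj(c,k[:,0],.008)*1000).astype(np.float32); e=cv2.minEnclosingCircle(w)
        M=cv2.moments(w); print(n,"cork",r[0].round(1),np.round(r[1],1),round(r[2],1),"cen",round(M['m10']/M['m00'],1),round(M['m01']/M['m00'],1),"A",round(cv2.contourArea(w)))
    vmin=75 if n=="top" else 0
    g=cv2.inRange(h,(24,40,vmin),(50,140,255))
    if n=="top": g[:, :285*F]=0; g[:165*F]=0; g[300*F:]=0
    g=cv2.morphologyEx(g,cv2.MORPH_CLOSE,np.ones((5,5)))
    cv2.imwrite(f"pics/g_{n}.png",g[150*F:310*F:1,290*F:480*F] if n=="top" else g[80*F:230*F,230*F:380*F])
    if n=="top":
        for k in comps(g,1500):
            f=np.zeros(g.shape,np.uint8); cv2.drawContours(f,[k],-1,255,-1); f=cv2.morphologyEx(f,cv2.MORPH_OPEN,cv2.getStructuringElement(cv2.MORPH_ELLIPSE,(45,45)))
            q=comps(f,1500)
            px=k[:,0].mean(0)/F
            for z in (.075,.058,.056,.014):
                r=rect(c,k,z); 
                s=""
                if q:
                    w=(proj(c,q[0][:,0],z)*1000).astype(np.float32); M=cv2.moments(w); A=cv2.contourArea(w)
                    s=("round cen",round(M['m10']/M['m00'],1),round(M['m01']/M['m00'],1),"d",round(2*(A/np.pi)**.5,1))
                print(px.round(),z,r[0].round(1),np.round(r[1],1),round(r[2],1),s)
E
python3 det.py
```

```text
top cork [465.1 144. ] [80.8 79.8] -89.2 cen 465.3 143.9 A 5064
top cork [474.  273.4] [107.8  60.1] 37.0 cen 474.0 273.4 A 6248
top cork [594.7 135.1] [59.1 58.4] -88.1 cen 594.8 135.4 A 2744
top cork [603.2 264.8] [74.1 73.6] -77.9 cen 603.4 264.8 A 5260
[448. 278.] 0.075 [ 447.1 -360. ] [56.9 56.5] 31.6 ('round cen', 447.2, -359.8, 'd', 60.8)
[448. 278.] 0.058 [ 446.5 -365. ] [57.8 57.4] 31.6 ('round cen', 446.6, -364.8, 'd', 61.8)
[448. 278.] 0.056 [ 446.4 -365.6] [57.9 57.5] 31.6 ('round cen', 446.5, -365.4, 'd', 61.9)
[448. 278.] 0.014 [ 444.9 -378. ] [60.2 59.8] 31.6 ('round cen', 444.9, -377.8, 'd', 64.3)
[380. 270.] 0.075 [ 462.4 -213.1] [54.6 44. ] 3.7 ('round cen', 468.3, -212.7, 'd', 42.9)
[380. 270.] 0.058 [ 462.  -215.7] [55.5 44.8] 3.7 ('round cen', 468.0, -215.3, 'd', 43.6)
[380. 270.] 0.056 [ 461.9 -216. ] [55.6 44.8] 3.7 ('round cen', 468.0, -215.6, 'd', 43.7)
[380. 270.] 0.014 [ 461.  -222.4] [57.8 46.6] 3.7 ('round cen', 467.3, -222.0, 'd', 45.4)
[327. 266.] 0.075 [467.6 -93. ] [57.1 56.8] 40.0 ('round cen', 467.8, -93.1, 'd', 61.2)
[327. 266.] 0.058 [467.3 -93.6]
[... 509 characters left out ...]
0.014 [617.  -79.3] [76.5 64.6] 81.7 ('round cen', 618.0, -73.5, 'd', 63.9)
[387. 199.] 0.075 [ 619.6 -225.3] [91.2 43. ] 73.5 ('round cen', 619.6, -225.5, 'd', 67.4)
[387. 199.] 0.058 [ 621.8 -228.1] [92.7 43.7] 73.5 ('round cen', 621.8, -228.3, 'd', 68.5)
[387. 199.] 0.056 [ 622.1 -228.4] [92.9 43.7] 73.5 ('round cen', 622.1, -228.6, 'd', 68.6)
[387. 199.] 0.014 [ 627.5 -235.4] [96.5 45.5] 73.5 ('round cen', 627.5, -235.5, 'd', 71.3)
scene cork [604.9 267.5] [74.7 74.6] 12.0 cen 605.0 267.6 A 5410
scene cork [475.8 275.9] [108.9  60.3] 36.8 cen 475.7 276.1 A 6430
scene cork [596.5 138.4] [60.8 59.2] 45.8 cen 596.4 138.3 A 2835
scene cork [467.1 146.9] [82.1 80.9] 2.6 cen 467.1 146.8 A 5188
```

```bash
cat > go.py <<'E'
import sys,numpy as np
from scipy.spatial.transform import Rotation as R
from workcell import bot
# usage: go.py x y z(mm) yawdeg
x,y,z,yaw=map(float,sys.argv[1:5])
s=bot.read_state(); Rm=R.from_rotvec(s["tcp_rot"]).as_matrix()
cy=np.degrees(np.arctan2(Rm[1,0],Rm[0,0])); print("t",round(float(s["time"]),2),"at",(s["tool_pos"]*1000).round(1),"yaw",round(cy,2),"tilt",np.degrees(Rm[:2,2]).round(2),"w",round(float(s["width"]),3),"F",s["wrist_force"].round(1),"q6",s["q"][5].round(2))
a=np.radians(yaw); T=np.array([[np.cos(a),np.sin(a),0],[np.sin(a),-np.cos(a),0],[0,0,-1.]])
rel=R.from_matrix(Rm.T@T).as_rotvec(degrees=True)
d=np.array([x,y,z])-s["tool_pos"]*1000
print("turn units",(rel/6).round(2)," shift units: if before turn",(Rm.T@d/30).round(2)," after turn",(T.T@d/30).round(2))
E
python3 go.py 622 -228.4 120 -16.5
```

```text
t 0.2 at [ 157.6 -655.9  244.4] yaw -76.49 tilt [-0.02  0.08] w 1.006 F [0.9 0.7 0.3] q6 -0.04
turn units [ -0.01   0.01 -10.  ]  shift units: if before turn [-10.23 -18.38   4.16]  after turn [ 10.8  -18.06   4.15]
```

>>> arm_command --steps '[0, 0, 0.2, 0, 0, -1, 1, 0, 0, 0.2, 0, 0, -1, 1, 0, 0, 0.2, 0, 0, -1, 1, 0, 0, 0.2, 0, 0, -1, 1, 0, 0, 0.2, 0, 0, -1, 1, 0, 0, 0.2, 0, 0, -1, 1, 0, 0, 0.2, 0, 0, -1, 1, 0, 0, 0.2, 0, 0, -1, 1, 0, 0, 0.2, 0, 0, -1, 1, 0, 0, 0.2, 0, 0, -1, 1]' --squeeze 40

```text
time: 1.45
tool_pos: [0.1576, -0.6561, 0.1847]
tcp_rot: [-3.109, 0.445, 0.0]
wrist_force: [-0.7, -0.4, -0.3]
width: 1.001
```

>>> arm_command --steps '[0.6, -1, 0, 0, 0, 0, 1, 0.6, -1, 0, 0, 0, 0, 1, 0.6, -1, 0, 0, 0, 0, 1, 0.6, -1, 0, 0, 0, 0, 1, 0.6, -1, 0, 0, 0, 0, 1, 0.6, -1, 0, 0, 0, 0, 1, 0.6, -1, 0, 0, 0, 0, 1, 0.6, -1, 0, 0, 0, 0, 1, 0.6, -1, 0, 0, 0, 0, 1]'

```text
time: 2.58
tool_pos: [0.3903, -0.4425, 0.1851]
tcp_rot: [-3.109, 0.451, 0.0]
wrist_force: [-0.3, 0.4, 0.3]
width: 1.0
```

>>> arm_command --steps '[0.6, -1, 0.2, 0, 0, 0, 1, 0.6, -1, 0.2, 0, 0, 0, 1, 0.6, -1, 0.2, 0, 0, 0, 1, 0.6, -1, 0.2, 0, 0, 0, 1, 0.6, -1, 0.2, 0, 0, 0, 1, 0.6, -1, 0.2, 0, 0, 0, 1, 0.6, -1, 0.2, 0, 0, 0, 1, 0.6, -1, 0.2, 0, 0, 0, 1, 0.6, -1, 0.2, 0, 0, 0, 1, 0, 0, 0, 0, 0, 0, 1]'

```text
time: 3.82
tool_pos: [0.6227, -0.2285, 0.1303]
tcp_rot: [-3.109, 0.446, 0.001]
wrist_force: [-0.0, -0.1, -1.5]
width: 0.999
```

```bash
python3 go.py 622.5 -227.5 35 -16.5; python3 -c "
from v import *
cam('scene','s1');cam('top','t1')"
```

```text
t 3.83 at [ 622.7 -228.5  130.3] yaw -16.33 tilt [-0.04  0.05] w 0.999 F [-0.  -0.1 -1.5] q6 -0.1
turn units [-0.01  0.01  0.03]  shift units: if before turn [-0.01 -0.03  3.18]  after turn [-0.01 -0.03  3.18]
```

View pics/s1.png

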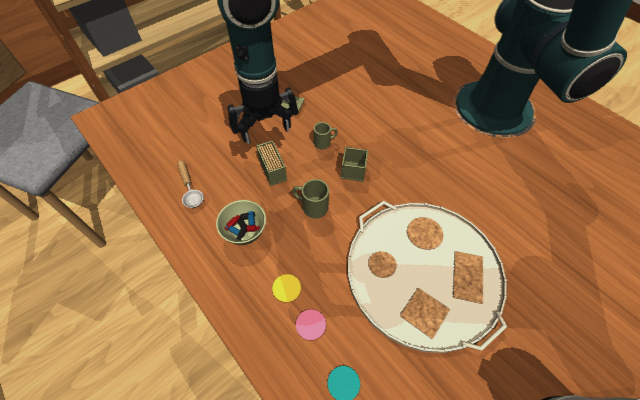

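View pics/t1.png

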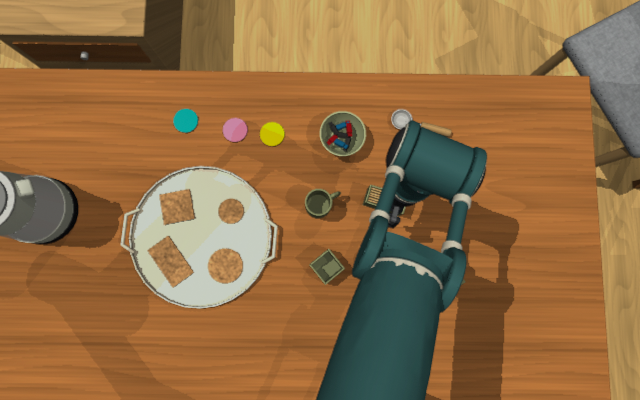

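```bash
python3 -c "
from v import *
for n in ('scene','top'):
  c=cam(n); print(n,topix(c,[[.6227,-.2285,.130],[.6227,-.2285,.116],[.6227,-.2285,.056],[.6227-.0136+.041,-.2285-.0122,.12]]).round())"
```

```text
scene [[266. 134.]
 [267. 138.]
 [270. 155.]
 [254. 140.]]
top [[392. 194.]
 [391. 195.]
 [386. 199.]
 [396. 183.]]
```

>>> arm_command --steps '[0, 0, 1, 0, 0, 0, 1, 0, 0, 1, 0, 0, 0, 1, 0, 0, 0.7, 0, 0, 0, 1, 0, 0, 0.5, 0, 0, 0, 1, 0, 0, 0, 0, 0, 0, 0, 0, 0, 0, 0, 0, 0, 0, 0, 0, 0, 0, 0, 0, 0, 0, 0, 0, 0, 0, 0, 0, 0, 0, 0, 0, 0, 0, 0]'

```text
time: 5.15
tool_pos: [0.6228, -0.2309, 0.0368]
tcp_rot: [3.108, -0.45, 0.004]
wrist_force: [-0.4, -0.4, 5.9]
width: 0.506
```

>>> arm_command --steps '[0, 0, -0.3, 0, 0, 0, 0, 0, 0, -1, 0, 0, 1, 0, 0, 0, -1, 0, 0, 1, 0, 0, 0, -1, 0, 0, 1, 0, 0, 0, -1, 0, 0, 1, 0, 0, 0, 0, 0, 0, 1, 0, 0, 0, 0, 0, 0, 1, 0, 0, 0, 0, 0, 0, 0, 0]'

```text
time: 6.15
tool_pos: [0.6209, -0.2301, 0.1637]
tcp_rot: [2.818, -1.388, -0.003]
wrist_force: [0.3, 1.4, -1.6]
width: 0.513
```

```bash
python3 go.py 474 273.4 160 -53;  python3 -c "
from v import *
cam('scene','s2')"
```

```text
t 6.15 at [ 620.9 -230.1  163.7] yaw -52.42 tilt [-0.09  0.04] w 0.513 F [ 0.3  1.4 -1.6] q6 0.52
turn units [0.01 0.01 0.1 ]  shift units: if before turn [-16.29  -6.35   0.14]  after turn [-16.35  -6.19   0.12]
```

View pics/s2.png

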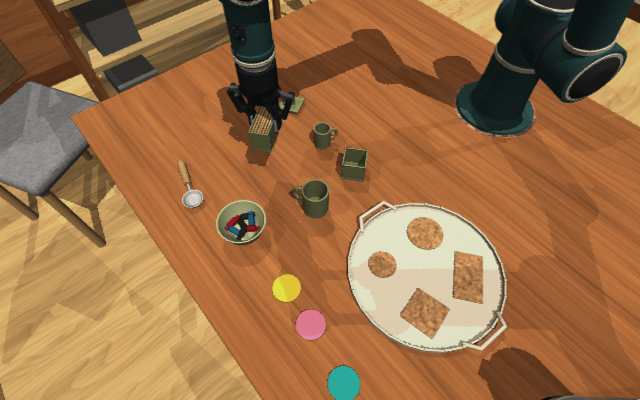

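>>> arm_command --steps '[-1, -0.4, 0, 0, 0, 0, 0, -1, -0.4, 0, 0, 0, 0, 0, -1, -0.4, 0, 0, 0, 0, 0, -1, -0.4, 0, 0, 0, 0, 0, -1, -0.4, 0, 0, 0, 0, 0, -1, -0.4, 0, 0, 0, 0, 0, -1, -0.4, 0, 0, 0, 0, 0, -1, -0.4, 0, 0, 0, 0, 0, -1, -0.4, 0, 0, 0, 0, 0, -1, -0.4, 0, 0, 0, 0, 0]'

```text
time: 7.45
tool_pos: [0.5334, 0.0815, 0.164]
tcp_rot: [2.819, -1.386, -0.001]
wrist_force: [0.1, -0.1, -2.6]
width: 0.512
```

>>> arm_command --steps '[-1, -0.4, 0, 0, 0, 0, 0, -1, -0.4, 0, 0, 0, 0, 0, -1, -0.4, 0, 0, 0, 0, 0, -1, -0.4, 0.4, 0, 0, 0, 0, -1, -0.4, 0.5, 0, 0, 0, 0, -1, -0.35, 0.6, 0, 0, 0, 0, -0.3, 0, 0.8, 0, 0, 0, 0, 0, 0, 0, 0, 0, 0, 0, 0, 0, 0, 0, 0, 0, 0]'

```text
time: 8.57
tool_pos: [0.4754, 0.2732, 0.0958]
tcp_rot: [-2.818, 1.388, -0.001]
wrist_force: [-0.1, -0.7, -1.6]
width: 0.506
```

```bash
python3 go.py 474 273.4 45 -53;  python3 -c "
from v import *
cam('scene','s3'); cam('top','t3')"
```

```text
t 8.57 at [475.4 273.2  95.8] yaw -52.45 tilt [ 0.02 -0.  ] w 0.506 F [-0.1 -0.7 -1.6] q6 1.39
turn units [-0.   -0.    0.09]  shift units: if before turn [-0.03  0.03  1.69]  after turn [-0.03  0.03  1.69]
```

View pics/s3.png

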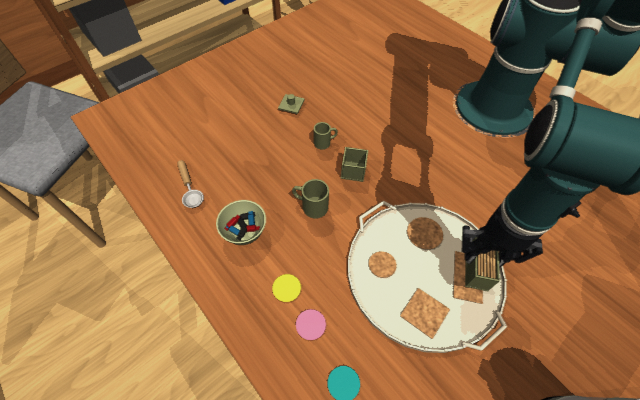

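View pics/t3.png

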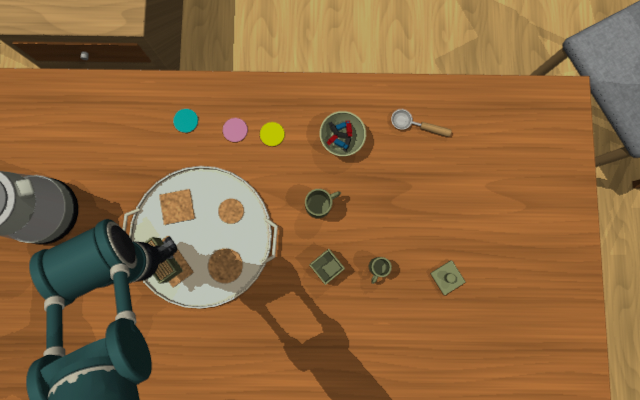

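>>> arm_command --steps '[-0.03, 0.03, 0.7, 0, 0, 0.1, 0, 0, 0, 0.5, 0, 0, 0, 0, 0, 0, 0.3, 0, 0, 0, 0, 0, 0, 0.1, 0, 0, 0, 0, 0, 0, 0, 0, 0, 0, 0]'

```text
time: 9.3
tool_pos: [0.4739, 0.2736, 0.0473]
tcp_rot: [-2.81, 1.404, -0.0]
wrist_force: [0.2, -0.2, -1.3]
width: 0.51
```

>>> arm_command --steps '[0, 0, 0.05, 0, 0, 0, 0, 0, 0, 0.05, 0, 0, 0, 0, 0, 0, 0, 0, 0, 0, 0]'

```text
time: 9.68
tool_pos: [0.4742, 0.2739, 0.0448]
tcp_rot: [-2.81, 1.403, -0.001]
wrist_force: [0.9, -0.3, 0.1]
width: 0.506
```

>>> arm_command --steps '[0, 0, 0.04, 0, 0, 0, 0, 0, 0, 0, 0, 0, 0, 0.55, 0, 0, 0, 0, 0, 0, 0.65, 0, 0, 0, 0, 0, 0, 0.8, 0, 0, 0, 0, 0, 0, 0.8, 0, 0, -0.5, 0, 0, 0, 0.8, 0, 0, -1, 0, 0, 0, 0.9, 0, 0, -1, 0, 0, 0, 1, 0, 0, -1, 0, 0, 0, 1, 0, 0, -0.3, 0, 0, 0, 1]'

```text
time: 10.92
tool_pos: [0.4754, 0.2745, 0.1605]
tcp_rot: [-2.806, 1.402, -0.005]
wrist_force: [-0.3, -0.5, -0.8]
width: 1.001
```

```bash
python3 go.py 467.4 -93.7 130 40;  python3 -c "
from v import *
cam('scene','s4'); cam('top','t4')"
```

```text
t 10.93 at [475.4 274.5 160.5] yaw -53.09 tilt [0.29 0.15] w 1.001 F [-0.3 -0.5 -0.8] q6 1.4
turn units [ -0.03  -0.05 -15.51]  shift units: if before turn [9.65 7.59 0.98]  after turn [-8.09  9.23  1.02]
```

View pics/s4.png

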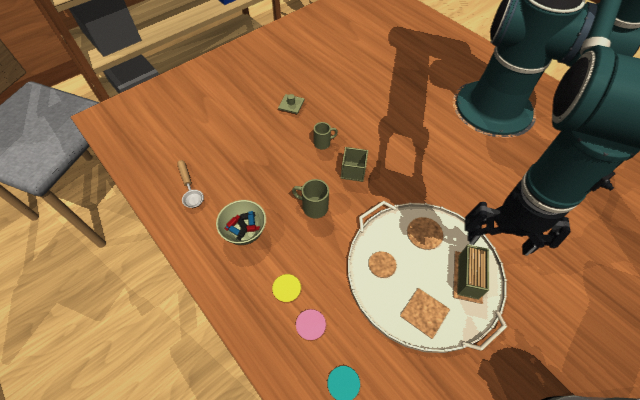

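>>> arm_command --steps '[0, 0, 0, 0, 0, -0.5, 1, 0.97, 0.8, 0, 0, 0, 0, 1, 0.97, 0.8, 0, 0, 0, 0, 1, 0.97, 0.8, 0, 0, 0, 0, 1, 0.97, 0.8, 0, 0, 0, 0, 1, 0.97, 0.8, 0, 0, 0, 0, 1, 0.97, 0.8, 0.2, 0, 0, 0, 1, 0.97, 0.8, 0.2, 0, 0, 0, 1, 0.97, 0.8, 0.3, 0, 0, 0, 1, 0.97, 0.8, 0.3, 0, 0, 0, 1]'

```text
time: 12.28
tool_pos: [0.4748, -0.0669, 0.1253]
tcp_rot: [2.846, -1.33, -0.004]
wrist_force: [0.2, 0.5, -0.2]
width: 1.004
```

```bash
python3 go.py 467.4 -93.7 36 -50
```

```text
t 12.28 at [474.8 -66.9 125.3] yaw -50.09 tilt [-0.14  0.03] w 1.004 F [ 0.2  0.5 -0.2] q6 0.68
turn units [ 0.02  0.02 -0.02]  shift units: if before turn [0.53 0.76 2.98]  after turn [0.53 0.76 2.98]
```

>>> arm_command --steps '[0.53, 0.76, 0, 0, 0, 0, 1, 0, 0, 0.6, 0, 0, 0, 1, 0, 0, 0, 0, 0, 0, 1]'

```text
time: 12.65
tool_pos: [0.4662, -0.0925, 0.1063]
tcp_rot: [2.845, -1.331, -0.009]
wrist_force: [0.1, -0.7, -0.5]
width: 0.999
```

```bash
python3 go.py 467.4 -93.7 36 -50
```

```text
t 12.65 at [466.2 -92.5 106.3] yaw -50.15 tilt [-0.34  0.09] w 0.999 F [ 0.1 -0.7 -0.5] q6 0.63
turn units [ 0.03  0.05 -0.02]  shift units: if before turn [ 0.07 -0.01  2.34]  after turn [ 0.06 -0.01  2.34]
```

>>> arm_command --steps '[0.05, 0, 0.8, 0, 0, 0, 1, 0, 0, 0.8, 0, 0, 0, 1, 0, 0, 0.7, 0, 0, 0, 1, 0, 0, 0, 0, 0, 0, 1, 0, 0, 0, 0, 0, 0, 0, 0, 0, 0, 0, 0, 0, 0, 0, 0, 0, 0, 0, 0, 0, 0, 0, 0, 0, 0, 0, 0]'

```text
time: 13.65
tool_pos: [0.4709, -0.094, 0.0414]
tcp_rot: [-2.845, 1.33, -0.003]
wrist_force: [-0.5, 2.0, 6.2]
width: 0.669
```

```bash
python3 go.py 603.3 264.8 160 -78
```

```text
t 13.65 at [470.9 -94.   41.4] yaw -50.09 tilt [ 0.13 -0.01] w 0.669 F [-0.5  2.   6.2] q6 0.62
turn units [-0.02 -0.01  4.65]  shift units: if before turn [ -6.34 -11.06  -3.95]  after turn [-10.78  -6.8   -3.95]
```

>>> arm_command --steps '[0, 0, -0.3, 0, 0, 0, 0, 0, 0, -1, 0, 0, 1, 0, 0, 0, -1, 0, 0, 1, 0, 0, 0, -1, 0, 0, 1, 0, 0, 0, -0.7, 0, 0, 1, 0, 0, 0, 0, 0, 0, 0.65, 0, 0, 0, 0, 0, 0, 0, 0]'

```text
time: 14.52
tool_pos: [0.4694, -0.094, 0.1603]
tcp_rot: [2.442, -1.976, 0.0]
wrist_force: [-0.5, 0.3, -2.8]
width: 0.674
```

```bash
python3 go.py 603.3 264.8 160 -78
```

```text
t 14.53 at [469.4 -94.  160.3] yaw -77.95 tilt [-0.   -0.01] w 0.674 F [-0.5  0.3 -2.8] q6 1.11
turn units [ 0.   -0.    0.01]  shift units: if before turn [-1.076e+01 -6.860e+00  1.000e-02]  after turn [-1.077e+01 -6.850e+00  1.000e-02]
```

>>> arm_command --steps '[-1, -0.63, 0, 0, 0, 0, 0, -1, -0.63, 0, 0, 0, 0, 0, -1, -0.63, 0, 0, 0, 0, 0, -1, -0.63, 0, 0, 0, 0, 0, -1, -0.63, 0, 0, 0, 0, 0, -1, -0.63, 0, 0, 0, 0, 0, -1, -0.63, 0, 0, 0, 0, 0, -1, -0.63, 0, 0, 0, 0, 0, -1, -0.63, 0, 0, 0, 0, 0, -1, -0.63, 0, 0, 0, 0, 0]'

```text
time: 15.78
tool_pos: [0.5918, 0.2396, 0.1589]
tcp_rot: [2.442, -1.974, -0.001]
wrist_force: [0.4, 0.3, -2.5]
width: 0.674
```

>>> arm_command --steps '[-0.76, -0.55, 0.6, 0, 0, 0, 0, 0, 0, 0.8, 0, 0, 0, 0, 0, 0, 0.8, 0, 0, 0, 0, 0, 0, 0.5, 0, 0, 0, 0, 0, 0, 0, 0, 0, 0, 0, 0, 0, 0, 0, 0, 0, 0]'

```text
time: 16.52
tool_pos: [0.6042, 0.2647, 0.0799]
tcp_rot: [-2.441, 1.976, -0.001]
wrist_force: [-0.2, -0.0, -1.7]
width: 0.67
```

```bash
python3 go.py 603.3 264.8 49.5 -78;  python3 -c "
from v import *
cam('scene','s5'); cam('top','t5')
a=cv2.imread('pics/s5.png')[200:350,340:510]; cv2.imwrite('pics/s5z.png',up(a,4))"
```

```text
t 16.52 at [604.2 264.7  79.9] yaw -77.98 tilt [0.06 0.02] w 0.67 F [-0.2 -0.  -1.7] q6 1.74
turn units [-0.01  0.    0.  ]  shift units: if before turn [-0.01  0.03  1.01]  after turn [-0.01  0.03  1.01]
```

View pics/s5z.png

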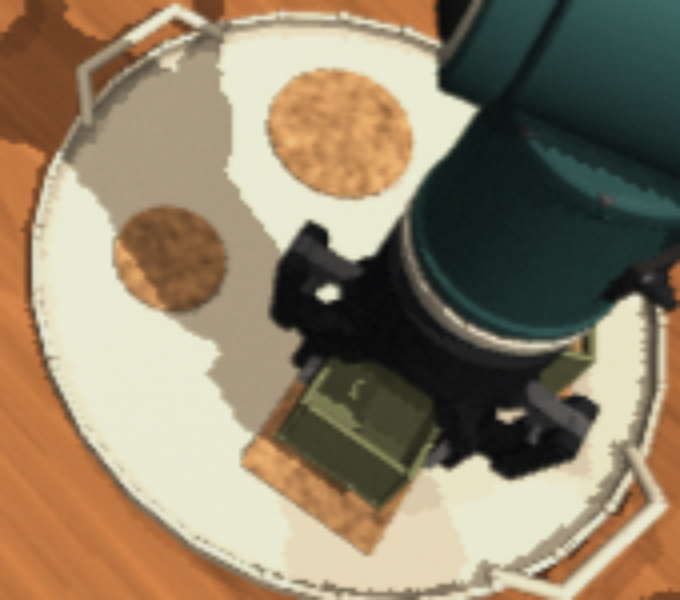

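>>> arm_command --steps '[0, 0, 0.5, 0, 0, 0, 0, 0, 0, 0.3, 0, 0, 0, 0, 0, 0, 0.1, 0, 0, 0, 0, 0, 0, 0, 0, 0, 0, 0]'

```text
time: 17.12
tool_pos: [0.6031, 0.2644, 0.0513]
tcp_rot: [2.441, -1.976, -0.001]
wrist_force: [0.0, 0.6, -3.0]
width: 0.672
```

>>> arm_command --steps '[0, 0, 0.07, 0, 0, 0, 0, 0, 0, 0.05, 0, 0, 0, 0, 0, 0, 0, 0, 0, 0, 0]'

```text
time: 17.5
tool_pos: [0.604, 0.2648, 0.0494]
tcp_rot: [-2.441, 1.976, -0.001]
wrist_force: [-0.8, 0.0, 3.2]
width: 0.67
```

>>> arm_command --steps '[0, 0, 0.02, 0, 0, 0, 0, 0, 0, 0, 0, 0, 0, 0.7, 0, 0, 0, 0, 0, 0, 0.8, 0, 0, 0, 0, 0, 0, 0.9, 0, 0, 0, 0, 0, 0, 0.9, 0, 0, -0.5, 0, 0, 0, 0.9, 0, 0, -1, 0, 0, 0, 0.9, 0, 0, -1, 0, 0, 0, 1, 0, 0, -1, 0, 0, 0, 1, 0, 0, 0, 0, 0, 0, 1]'

```text
time: 18.75
tool_pos: [0.6063, 0.2657, 0.1578]
tcp_rot: [-2.436, 1.972, -0.006]
wrist_force: [0.5, -0.3, -0.3]
width: 1.002
```

```bash
python3 go.py 468 -215.3 130 64; python3 go.py 468 -215.3 130 -116; python3 -c "
from v import *
cam('scene','s6')"
```

```text
t 18.75 at [606.3 265.7 157.8] yaw -77.99 tilt [0.44 0.17] w 1.002 F [ 0.5 -0.3 -0.3] q6 1.74
turn units [ -0.05  -0.09 -23.66]  shift units: if before turn [14.72  7.85  0.84]  after turn [-16.43   2.89   0.93]
t 18.75 at [606.3 265.7 157.8] yaw -77.99 tilt [0.44 0.17] w 1.002 F [ 0.5 -0.3 -0.3] q6 1.74
turn units [-0.07  0.04  6.34]  shift units: if before turn [14.72  7.85  0.84]  after turn [16.43 -2.89  0.93]
```

View pics/s6.png

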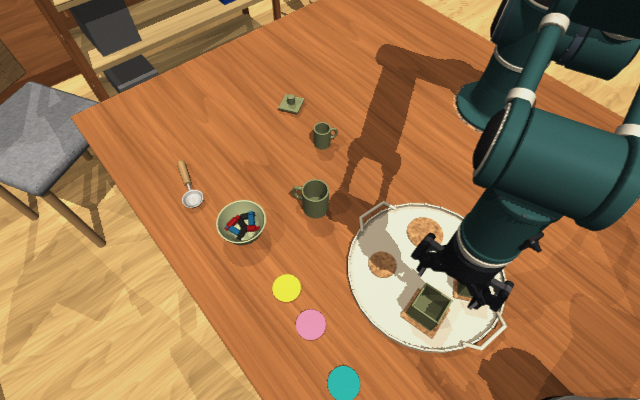

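>>> arm_command --steps '[1, 0.53, 0, 0, 0, 0, 1, 1, 0.53, 0, 0, 0, 0, 1, 1, 0.53, 0, 0, 0, 0, 1, 1, 0.53, 0, 0, 0, 0, 1, 1, 0.53, 0, 0, 0, 0, 1, 1, 0.53, 0, 0, 0, 0, 1, 1, 0.53, 0, 0, 0, 0, 1, 1, 0.53, 0, 0, 0, 0, 1, 1, 0.53, 0, 0, 0, 0, 1, 1, 0.53, 0, 0, 0, 0, 1]'

```text
time: 20.05
tool_pos: [0.509, -0.0627, 0.1515]
tcp_rot: [2.441, -1.976, -0.003]
wrist_force: [0.3, 0.2, 0.2]
width: 1.0
```

>>> arm_command --steps '[1, 0.53, 0, 0, 0, 0, 1, 1, 0.53, 0, 0, 0, 0, 1, 1, 0.53, 0, 0, 0, 0, 1, 1, 0.53, 0, 0, 0, 0, 1, 0.7, 0.43, 0, 0, 0, 1, 1, 0, 0, 0.2, 0, 0, 1, 1, 0, 0, 0.2, 0, 0, 1, 1, 0, 0, 0.2, 0, 0, 1, 1, 0, 0, 0.2, 0, 0, 1, 1, 0, 0, 0.2, 0, 0, 1, 1]'

```text
time: 21.3
tool_pos: [0.4639, -0.2152, 0.1213]
tcp_rot: [1.706, -2.637, -0.004]
wrist_force: [-0.3, -0.1, -0.7]
width: 1.001
```

>>> arm_command --steps '[0, 0, 0, 0, 0, 0.3, 1, 0, 0, 0, 0, 0, 0, 1]'

```text
time: 21.55
tool_pos: [0.4646, -0.2155, 0.1224]
tcp_rot: [1.671, -2.66, -0.002]
wrist_force: [0.4, 0.3, 0.6]
width: 0.999
```

```bash
python3 go.py 468 -215.3 36 -116;python3 -c "
from v import *
cam('scene','s7'); cam('top','t7')
a=cv2.imread('pics/s7.png')[60:210,240:410]; cv2.imwrite('pics/s7z.png',up(a,4))"
```

```text
t 21.55 at [ 464.6 -215.5  122.4] yaw -115.72 tilt [-0.06  0.03] w 0.999 F [0.4 0.3 0.6] q6 1.54
turn units [0.01 0.   0.05]  shift units: if before turn [-0.06 -0.1   2.88]  after turn [-0.06 -0.1   2.88]
```

View pics/s7z.png

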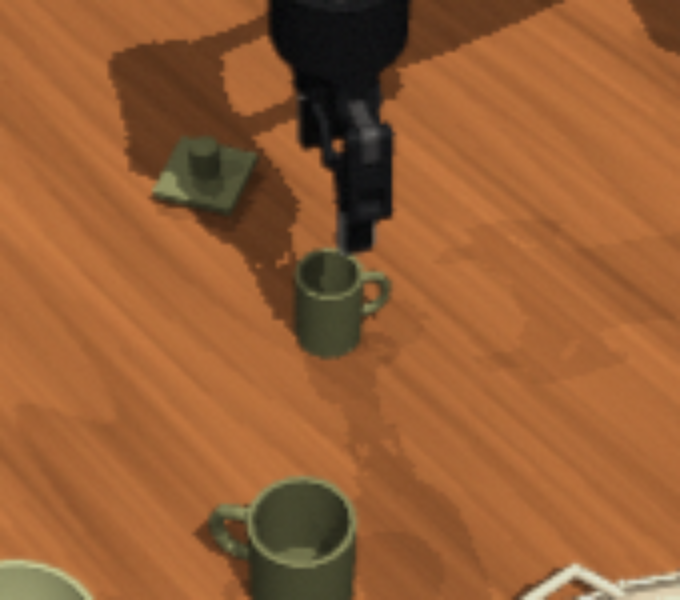

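>>> arm_command --steps '[-0.06, -0.1, 0.6, 0, 0, 0, 1, 0, 0, 0.9, 0, 0, 0, 1, 0, 0, 0.8, 0, 0, 0, 1, 0, 0, 0.5, 0, 0, 0, 1, 0, 0, 0, 0, 0, 0, 0, 0, 0, 0, 0, 0, 0, 0, 0, 0, 0, 0, 0, 0, 0, 0, 0, 0, 0, 0, 0, 0, 0, 0, 0, 0, 0, 0, 0]'

```text
time: 22.78
tool_pos: [0.4695, -0.2159, 0.0399]
tcp_rot: [-1.669, 2.66, -0.003]
wrist_force: [0.4, 0.1, 4.3]
width: 0.505
```

>>> arm_command --steps '[0, 0, -0.3, 0, 0, 0, 0, 0, 0, -1, 0, 0, 0, 0, 0, 0, -1, 0, 0, 0, 0, 0, 0, -1, 0, 0, 0, 0, 0, 0, -0.8, 0, 0, 0, 0, 0, 0, 0, 0, 0, 0, 0]'

```text
time: 23.52
tool_pos: [0.4697, -0.2161, 0.1641]
tcp_rot: [-1.668, 2.659, -0.006]
wrist_force: [-0.3, -0.0, -1.2]
width: 0.505
```

```bash
python3 go.py 594.7 135.2 160 -116
```

```text
t 23.52 at [ 469.7 -216.1  164.1] yaw -115.79 tilt [ 0.23 -0.12] w 0.505 F [-0.3 -0.  -1.2] q6 1.54
turn units [-0.04 -0.    0.03]  shift units: if before turn [-12.36   1.35   0.13]  after turn [-12.35   1.39   0.14]
```

>>> arm_command --steps '[-1, 0.1, 0, 0, 0, 0, 0, -1, 0.1, 0, 0, 0, 0, 0, -1, 0.1, 0, 0, 0, 0, 0, -1, 0.1, 0, 0, 0, 0, 0, -1, 0.1, 0, 0, 0, 0, 0, -1, 0.1, 0, 0, 0, 0, 0, -1, 0.1, 0, 0, 0, 0, 0, -1, 0.1, 0, 0, 0, 0, 0, -1, 0.1, 0, 0, 0, 0, 0, -1, 0.1, 0, 0, 0, 0, 0]'

```text
time: 24.78
tool_pos: [0.5709, 0.0686, 0.1597]
tcp_rot: [1.668, -2.659, -0.002]
wrist_force: [0.5, 0.6, -1.6]
width: 0.507
```

>>> arm_command --steps '[-1, 0.1, 0, 0, 0, 0, 0, -1, 0.15, 0, 0, 0, 0, 0, -0.35, 0.1, 0.5, 0, 0, 0, 0, 0, 0, 0.8, 0, 0, 0, 0, 0, 0, 0.8, 0, 0, 0, 0, 0, 0, 0.5, 0, 0, 0, 0, 0, 0, 0, 0, 0, 0, 0, 0, 0, 0, 0, 0, 0, 0]'

```text
time: 25.78
tool_pos: [0.5937, 0.1356, 0.0843]
tcp_rot: [-1.669, 2.661, -0.001]
wrist_force: [0.3, -0.3, -1.8]
width: 0.506
```

```bash
python3 go.py 594.7 135.2 47.9 -116;  python3 -c "
from v import *
cam('scene','s8'); cam('top','t8')
a=cv2.imread('pics/s8.png')[180:330,340:510]; cv2.imwrite('pics/s8z.png',up(a,4))"
```

```text
t 25.77 at [593.7 135.6  84.3] yaw -115.81 tilt [0.04 0.  ] w 0.506 F [ 0.3 -0.3 -1.8] q6 2.2
turn units [-0.01  0.    0.03]  shift units: if before turn [-0.   -0.04  1.21]  after turn [-0.   -0.04  1.21]
```

View pics/s8z.png

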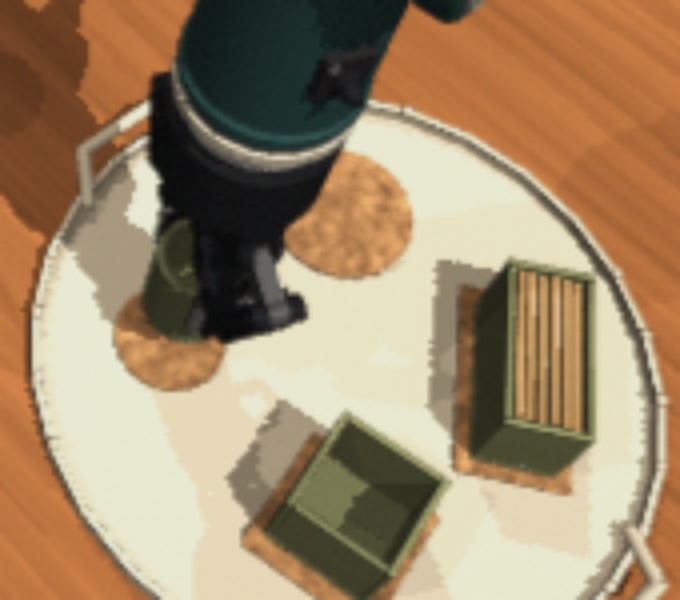

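>>> arm_command --steps '[0, -0.03, 0.6, 0, 0, 0, 0, 0, 0, 0.4, 0, 0, 0, 0, 0, 0, 0.1, 0, 0, 0, 0, 0, 0, 0, 0, 0, 0, 0]'

```text
time: 26.38
tool_pos: [0.5935, 0.1353, 0.0501]
tcp_rot: [1.669, -2.66, -0.001]
wrist_force: [0.5, 0.4, -0.8]
width: 0.502
```

>>> arm_command --steps '[0, 0, 0.07, 0, 0, 0, 0, 0, 0, 0.05, 0, 0, 0, 0, 0, 0, 0, 0, 0, 0, 0]'

```text
time: 26.75
tool_pos: [0.5944, 0.1355, 0.048]
tcp_rot: [-1.669, 2.66, -0.0]
wrist_force: [-0.9, -0.0, 1.7]
width: 0.506
```

>>> arm_command --steps '[0, 0, 0.02, 0, 0, 0, 0, 0, 0, 0, 0, 0, 0, 0.54, 0, 0, 0, 0, 0, 0, 0.65, 0, 0, 0, 0, 0, 0, 0.75, 0, 0, 0, 0, 0, 0, 0.75, 0, 0, -0.5, 0, 0, 0, 0.75, 0, 0, -1, 0, 0, 0, 0.75, 0, 0, -1, 0, 0, 0, 1, 0, 0, -1, 0, 0, 0, 1, 0, 0, 0, 0, 0, 0, 1]'

```text
time: 28.0
tool_pos: [0.5968, 0.1359, 0.1563]
tcp_rot: [-1.666, 2.655, -0.005]
wrist_force: [0.1, -0.5, 0.2]
width: 1.0
```

```bash
python3 go.py 610.7 -72.4 150 27;  python3 -c "
from v import *
cam('top','t9')
a=cv2.imread('pics/t9.png')[150:310,120:290]; cv2.imwrite('pics/t9z.png',up(a,4))"
```

```text
t 28.0 at [596.8 135.9 156.3] yaw -115.79 tilt [0.45 0.08] w 1.0 F [ 0.1 -0.5  0.2] q6 2.2
turn units [ -0.08  -0.06 -23.8 ]  shift units: if before turn [ 6.05 -3.44  0.2 ]  after turn [-2.74  6.4   0.21]
```

View pics/t9z.png

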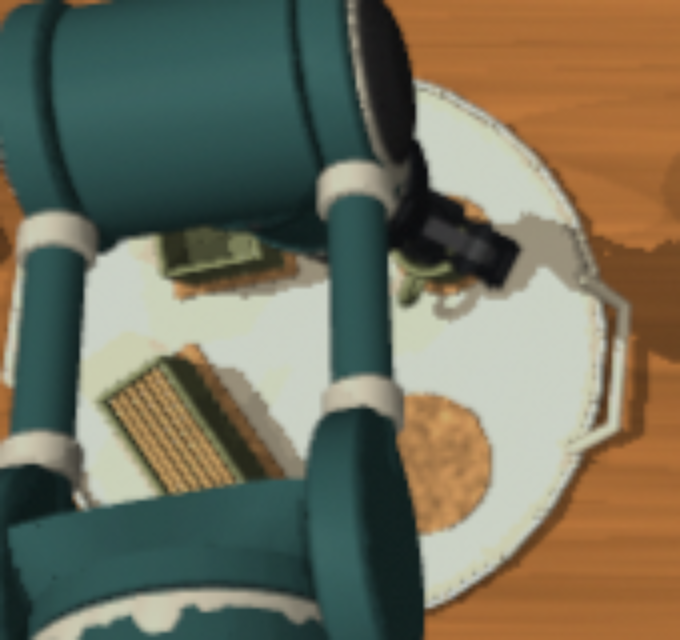

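>>> arm_command --steps '[1, -0.58, 0, 0, 0, 0, 1, 1, -0.58, 0, 0, 0, 0, 1, 1, -0.58, 0, 0, 0, 0, 1, 1, -0.58, 0, 0, 0, 0, 1, 1, -0.58, 0, 0, 0, 0, 1, 1, -0.54, 0, 0, 0, 0, 1, 0, 0, 0, 0, 0, -1, 1, 0, 0, 0, 0, 0, -1, 1, 0, 0, 0, 0, 0, -1, 1, 0, 0, 0, 0, 0, -1, 1]'

```text
time: 29.3
tool_pos: [0.6074, -0.0715, 0.1499]
tcp_rot: [2.189, -2.251, -0.004]
wrist_force: [0.2, -0.1, 0.7]
width: 0.995
```

>>> arm_command --steps '[0, 0, 0, 0, 0, -1, 1, 0, 0, 0, 0, 0, -1, 1, 0, 0, 0, 0, 0, -1, 1, 0, 0, 0, 0, 0, -1, 1, 0, 0, 0, 0, 0, -1, 1, 0, 0, 0, 0, 0, -1, 1, 0, 0, 0, 0, 0, -1, 1, 0, 0, 0, 0, 0, -1, 1, 0, 0, 0, 0, 0, -1, 1, 0, 0, 0, 0, 0, -1, 1]'

```text
time: 30.55
tool_pos: [0.6075, -0.0714, 0.15]
tcp_rot: [3.023, -0.855, -0.005]
wrist_force: [-0.6, -0.2, -0.6]
width: 0.997
```

>>> arm_command --steps '[0, 0, 0, 0, 0, -1, 1, 0, 0, 0, 0, 0, -1, 1, 0, 0, 0, 0, 0, -1, 1, 0, 0, 0, 0, 0, -1, 1, 0, 0, 0, 0, 0, -1, 1, 0, 0, 0, 0, 0, -1, 1, 0, 0, 0, 0, 0, -1, 1, 0, 0, 0, 0, 0, -1, 1, 0, 0, 0, 0, 0, -1, 1, 0, 0, 0, 0, 0, -0.8, 1]'

```text
time: 31.8
tool_pos: [0.6074, -0.0714, 0.15]
tcp_rot: [-3.053, -0.738, 0.004]
wrist_force: [-0.2, 0.2, -0.1]
width: 1.001
```

```bash
python3 go.py 610.7 -72.4 36 27
```

```text
t 31.8 at [607.4 -71.4 150. ] yaw 27.18 tilt [-0.17  0.03] w 1.001 F [-0.2  0.2 -0.1] q6 -0.63
turn units [-0.02  0.02  0.03]  shift units: if before turn [0.09 0.09 3.8 ]  after turn [0.08 0.08 3.8 ]
```

>>> arm_command --steps '[0.08, 0.08, 0.8, 0, 0, 0, 1, 0, 0, 1, 0, 0, 0, 1, 0, 0, 0.8, 0, 0, 0, 1, 0, 0, 0.6, 0, 0, 0, 1, 0, 0, 0.5, 0, 0, 0, 1, 0, 0, 0, 0, 0, 0, 1]'

```text
time: 32.55
tool_pos: [0.6106, -0.0724, 0.0391]
tcp_rot: [-3.054, -0.733, 0.004]
wrist_force: [0.1, 0.7, 0.5]
width: 1.001
```

>>> arm_command --steps '[0, 0, 0, 0, 0, 0, 0, 0, 0, 0, 0, 0, 0, 0, 0, 0, 0, 0, 0, 0, 0, 0, 0, 0, 0, 0, 0, 0, 0, 0, 0, 0, 0, 0, 0]'

```text
time: 33.17
tool_pos: [0.6131, -0.0728, 0.042]
tcp_rot: [3.054, 0.733, 0.004]
wrist_force: [0.4, 1.3, 5.8]
width: 0.706
```

```bash
python3 go.py 610.7 -72.4 36 27
```

```text
t 33.17 at [613.1 -72.8  42. ] yaw 27.01 tilt [ 0.14 -0.02] w 0.706 F [0.4 1.3 5.8] q6 -0.63
turn units [ 0.01 -0.02  0.  ]  shift units: if before turn [-0.06 -0.05  0.2 ]  after turn [-0.06 -0.05  0.2 ]
```

>>> arm_command --steps '[0, 0, -0.3, 0, 0, 0, 0, 0, 0, -1, 0, 0, 0, 0, 0, 0, -1, 0, 0, 0, 0, 0, 0, -1, 0, 0, 0, 0, 0, 0, -0.6, 0, 0, 0, 0, 0, 0, 0, 0, 0, 0, 0]'

```text
time: 33.92
tool_pos: [0.6127, -0.0727, 0.159]
tcp_rot: [3.054, 0.733, 0.004]
wrist_force: [0.4, -0.8, -2.3]
width: 0.704
```

```bash
python3 go.py 465.1 144 150 27;python3 -c "
from v import *
cam('scene','s10')
a=cv2.imread('pics/s10.png')[60:240,200:420]; cv2.imwrite('pics/s10z.png',up(a,3))"
```

```text
t 33.92 at [612.7 -72.7 159. ] yaw 27.01 tilt [ 0.15 -0.02] w 0.704 F [ 0.4 -0.8 -2.3] q6 -0.63
turn units [ 0.01 -0.02  0.  ]  shift units: if before turn [-1.1  -8.67  0.29]  after turn [-1.1  -8.67  0.3 ]
```

View pics/s10z.png

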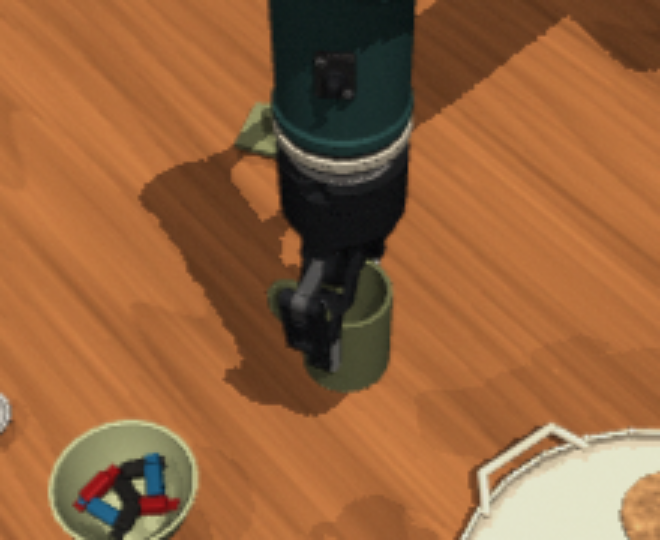

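Held well. Move to the large round coaster.

>>> arm_command --steps '[-0.12, -0.96, 0, 0, 0, 0, 0, -0.12, -0.96, 0, 0, 0, 0, 0, -0.12, -0.96, 0, 0, 0, 0, 0, -0.12, -0.96, 0, 0, 0, 0, 0, -0.12, -0.96, 0, 0, 0, 0, 0, -0.12, -0.96, 0, 0, 0, 0, 0, -0.12, -0.96, 0, 0, 0, 0, 0, -0.12, -0.96, 0, 0, 0, 0, 0, -0.14, -0.96, 0, 0, 0, 0, 0]'

```text
time: 35.1
tool_pos: [0.4627, 0.1437, 0.1556]
tcp_rot: [-3.055, -0.734, 0.006]
wrist_force: [0.4, 1.3, -2.7]
width: 0.701
```

>>> arm_command --steps '[0, 0, 0.6, 0, 0, 0, 0, 0, 0, 0.8, 0, 0, 0, 0, 0, 0, 0.7, 0, 0, 0, 0, 0, 0, 0.4, 0, 0, 0, 0, 0, 0, 0, 0, 0, 0, 0]'

```text
time: 35.72
tool_pos: [0.4634, 0.1425, 0.0807]
tcp_rot: [3.055, 0.733, -0.006]
wrist_force: [-0.1, 1.2, -1.8]
width: 0.707
```

```bash
python3 go.py 465.1 144 50 27
```

```text
t 35.73 at [463.4 142.5  80.7] yaw 26.98 tilt [-0.23 -0.07] w 0.707 F [-0.1  1.2 -1.8] q6 -0.22
turn units [-0.01  0.04 -0.  ]  shift units: if before turn [ 0.08 -0.02  1.02]  after turn [ 0.07 -0.02  1.02]
```

>>> arm_command --steps '[0.07, -0.02, 0.5, 0, 0, 0, 0, 0, 0, 0.3, 0, 0, 0, 0, 0, 0, 0.12, 0, 0, 0, 0, 0, 0, 0, 0, 0, 0, 0]'

```text
time: 36.22
tool_pos: [0.4661, 0.1448, 0.0548]
tcp_rot: [3.055, 0.734, -0.001]
wrist_force: [-0.4, 0.2, -2.2]
width: 0.706
```

>>> arm_command --steps '[0, 0, 0.06, 0, 0, 0, 0, 0, 0, 0.05, 0, 0, 0, 0, 0, 0, 0, 0, 0, 0, 0]'

```text
time: 36.6
tool_pos: [0.4664, 0.1448, 0.0518]
tcp_rot: [-3.055, -0.734, -0.0]
wrist_force: [-0.9, 0.2, -1.5]
width: 0.705
```

```bash
python3 go.py 465.1 144 50 27
```

```text
t 36.6 at [466.4 144.8  51.8] yaw 27.01 tilt [0. 0.] w 0.705 F [-0.9  0.2 -1.5] q6 -0.22
turn units [ 0. -0.  0.]  shift units: if before turn [-0.05  0.01  0.06]  after turn [-0.05  0.01  0.06]
```

>>> arm_command --steps '[-0.03, 0, 0.06, 0, 0, 0, 0, 0, 0, 0.04, 0, 0, 0, 0, 0, 0, 0, 0, 0, 0, 0]'

```text
time: 36.98
tool_pos: [0.4658, 0.1445, 0.05]
tcp_rot: [-3.055, -0.734, -0.0]
wrist_force: [-4.5, -0.7, 8.2]
width: 0.699
```

Contact. Release and rise.

>>> arm_command --steps '[0, 0, 0, 0, 0, 0, 0.73, 0, 0, 0, 0, 0, 0, 0.8, 0, 0, 0, 0, 0, 0, 0.9, 0, 0, 0, 0, 0, 0, 0.95, 0, 0, 0, 0, 0, 0, 0.95, 0, 0, -0.5, 0, 0, 0, 0.95, 0, 0, -1, 0, 0, 0, 0.95, 0, 0, -1, 0, 0, 0, 1, 0, 0, -1, 0, 0, 0, 1, 0, 0, -0.3, 0, 0, 0, 1]'

```text
time: 38.22
tool_pos: [0.4674, 0.1449, 0.1661]
tcp_rot: [-3.055, -0.734, -0.009]
wrist_force: [-0.9, 0.6, 0.2]
width: 0.997
```

```bash
python3 go.py 444.9 -378 110 31.6;  python3 -c "
from v import *
cam('scene','s11')"
```

```text
t 38.23 at [467.4 144.9 166.1] yaw 27.01 tilt [0.31 0.08] w 0.997 F [-0.9  0.6  0.2] q6 -0.22
turn units [ 0.01 -0.05 -0.76]  shift units: if before turn [-8.59 15.19  1.84]  after turn [-9.77 14.45  1.87]
```

View pics/s11.png

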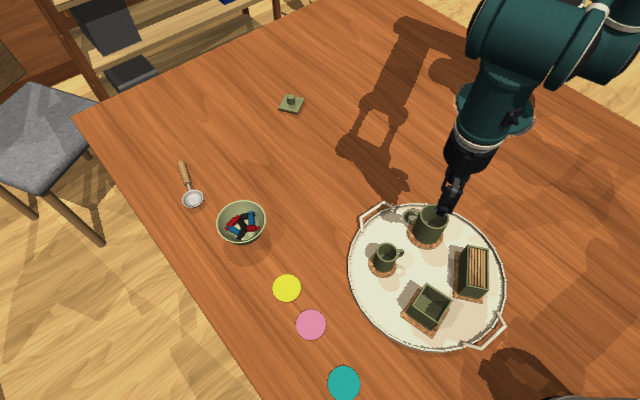

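>>> arm_command --steps '[0, 0, 0, 0, 0, -0.76, 1, -0.65, 0.96, 0, 0, 0, 0, 1, -0.65, 0.96, 0, 0, 0, 0, 1, -0.65, 0.96, 0, 0, 0, 0, 1, -0.65, 0.96, 0, 0, 0, 0, 1, -0.65, 0.96, 0, 0, 0, 0, 1, -0.65, 0.96, 0, 0, 0, 0, 1, -0.65, 0.96, 0, 0, 0, 0, 1, -0.65, 0.96, 0, 0, 0, 0, 1, -0.65, 0.96, 0, 0, 0, 0, 1]'

```text
time: 39.52
tool_pos: [0.4507, -0.1691, 0.1615]
tcp_rot: [-3.022, -0.854, 0.002]
wrist_force: [0.4, -0.7, 0.3]
width: 1.001
```

>>> arm_command --steps '[-0.65, 0.96, 0, 0, 0, 0, 1, -0.65, 0.96, 0, 0, 0, 0, 1, -0.65, 0.96, 0, 0, 0, 0, 0.8, -0.65, 0.96, 0, 0, 0, 0, 0.7, -0.65, 0.96, 0.3, 0, 0, 0, 0.6, -0.65, 0.96, 0.4, 0, 0, 0, 0.6, 0, 0, 0.5, 0, 0, 0, 0.6, 0, 0, 0, 0, 0, 0, 0.6]'

```text
time: 40.52
tool_pos: [0.4407, -0.3749, 0.1238]
tcp_rot: [-3.018, -0.852, 0.005]
wrist_force: [0.1, -0.1, -0.8]
width: 0.597
```

```bash
python3 go.py 444.9 -378 33 31.6;  python3 -c "
from v import *
cam('scene','s12')
a=cv2.imread('pics/s12.png')[30:160,210:380]; cv2.imwrite('pics/s12z.png',up(a,4))"; sed -i 's/^for n in("top","scene"):/import sys\nfor n in ("top","scene"):/' det.py; python3 det.py | grep -v "^\["
```

```text
t 40.52 at [ 440.7 -374.9  123.8] yaw 31.54 tilt [-0.24  0.25] w 0.597 F [ 0.1 -0.1 -0.8] q6 -1.3
turn units [-0.06  0.01 -0.01]  shift units: if before turn [0.07 0.18 3.03]  after turn [0.06 0.16 3.03]
top cork [475.  290.5] [86.8 35.5] 36.6 cen 474.8 290.3 A 2909
scene cork [623.7 269.7] [71.1 37.3] -78.3 cen 634.2 268.5 A 937
scene cork [605.1 143.5] [60.4 41.1] -58.4 cen 608.3 145.8 A 933
```

View pics/s12z.png

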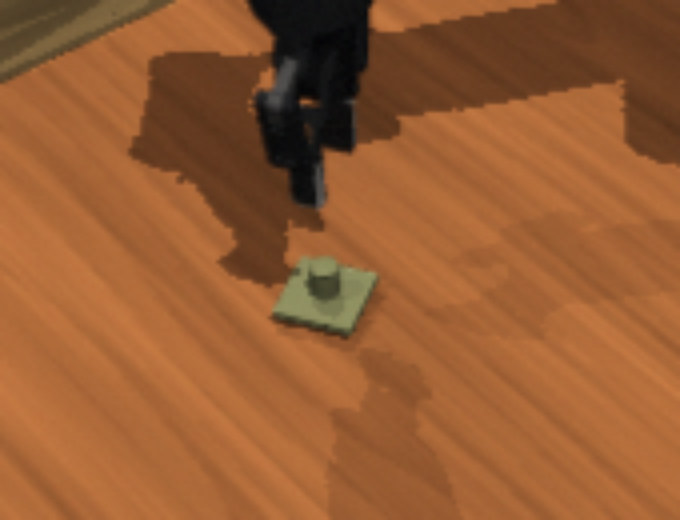

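>>> arm_command --steps '[0.06, 0.16, 0.8, 0, 0, 0, 0.6, 0, 0, 0.9, 0, 0, 0, 0.6, 0, 0, 0.8, 0, 0, 0, 0.6, 0, 0, 0.4, 0, 0, 0, 0.6, 0, 0, 0, 0, 0, 0, 0.6]'

```text
time: 41.3
tool_pos: [0.4464, -0.3792, 0.0395]
tcp_rot: [-3.022, -0.855, 0.001]
wrist_force: [0.5, -0.1, 0.3]
width: 0.597
```

```bash
python3 go.py 444.9 -378 34 31.6;  python3 -c "
from v import *
cam('scene','s13')
a=cv2.imread('pics/s13.png')[30:160,210:380]; cv2.imwrite('pics/s13z.png',up(a,4))"
```

```text
t 41.3 at [ 446.4 -379.2   39.5] yaw 31.61 tilt [-0.05  0.05] w 0.597 F [ 0.5 -0.1  0.3] q6 -1.3
turn units [-0.01  0.    0.  ]  shift units: if before turn [-0.02 -0.06  0.18]  after turn [-0.02 -0.06  0.18]
```

View pics/s13z.png

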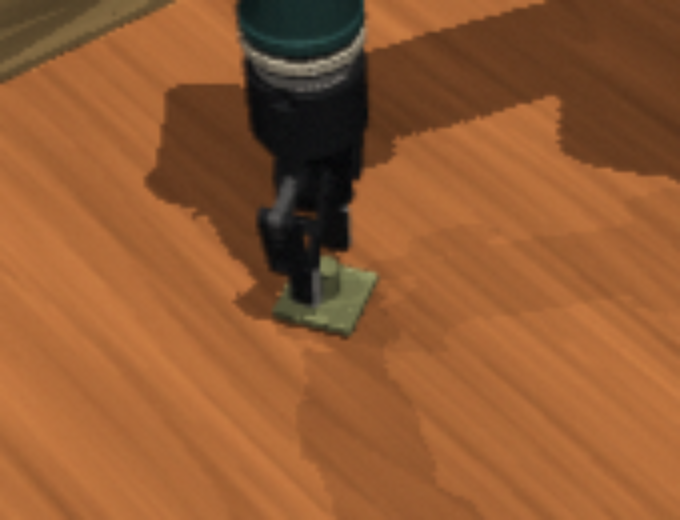

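```bash
python3 -c "
from v import *
c=cam('scene')
u=np.array([.852,.524,0]);t=np.array([.4464,-.3792,.0395]);k=np.array([.4449,-.378,.036])
f=lambda P:((topix(c,P)-[210,30])*4).round()
print('knob',f([k,k-[0,0,.02]]),'finger inner, tip',f([t+u*.0255-[0,0,.012],t+u*.04-[0,0,.012], t+u*.0255+[0,0,.01]]))
v=np.array([.524,-.852,0]); print('pad edges',f([t+u*.0255-[0,0,.012]+v*.011,t+u*.0255-[0,0,.012]-v*.011]))"
```

```text
knob [[321. 263.]
 [322. 285.]] finger inner, tip [[306. 297.]
 [298. 311.]
 [304. 273.]]
pad edges [[291. 293.]
 [321. 300.]]
```

>>> arm_command --steps '[0, -0.1, 0.12, 0, 0, 0, 0.6, 0, 0, 0, 0, 0, 0, 0, 0, 0, 0, 0, 0, 0, 0, 0, 0, 0, 0, 0, 0, 0, 0, 0, 0, 0, 0, 0, 0, 0, 0, 0, 0, 0, 0, 0]'

```text
time: 42.15
tool_pos: [0.4452, -0.3775, 0.0366]
tcp_rot: [3.023, 0.854, 0.001]
wrist_force: [-1.0, 1.5, 5.2]
width: 0.236
```

```bash
python3 go.py 444.9 -378 34 31.6
```

```text
t 42.15 at [ 445.2 -377.5   36.6] yaw 31.57 tilt [ 0.02 -0.01] w 0.236 F [-1.   1.5  5.2] q6 -1.3
turn units [ 0.   -0.   -0.01]  shift units: if before turn [-0.02  0.01  0.09]  after turn [-0.02  0.01  0.09]
```

>>> arm_command --steps '[0, 0, -0.3, 0, 0, 0, 0, 0, 0, -1, 0, 0, 0.8, 0, 0, 0, -1, 0, 0, 0.8, 0, 0, 0, -1, 0, 0, 0.8, 0, 0, 0, -1, 0, 0, 0.87, 0, 0, 0, -0.7, 0, 0, 0, 0, 0, 0, 0, 0, 0, 0, 0]'

```text
time: 43.02
tool_pos: [0.446, -0.3785, 0.1884]
tcp_rot: [3.121, 0.327, 0.005]
wrist_force: [-0.8, -0.8, -1.0]
width: 0.24
```

```bash
python3 - <<'E'
from v import *
c=cam('top','t14'); cam('scene','s14')
F=4; im=up(c["img"][:,:,::-1],F); K=c["camera_matrix"].copy(); K[:2]*=F; K[:2,2]+=1.5; c=dict(c,camera_matrix=K)
h=cv2.cvtColor(im,cv2.COLOR_BGR2HSV)
g=cv2.inRange(h,(24,40,75),(50,140,255)); g[:,:150*F]=0; g[:,270*F:]=0; g[:170*F]=0;g[300*F:]=0
g=cv2.morphologyEx(g,cv2.MORPH_CLOSE,np.ones((5,5)))
for k in comps(g,1500):
    f=np.zeros(g.shape,np.uint8); cv2.drawContours(f,[k],-1,255,-1); f=cv2.morphologyEx(f,cv2.MORPH_OPEN,cv2.getStructuringElement(cv2.MORPH_ELLIPSE,(45,45)))
    q=comps(f,1500)
    for z in (.083,.066,.064):
        r=rect(c,k,z); s=""
        if q: w=(proj(c,q[0][:,0],z)*1000).astype(np.float32); M=cv2.moments(w); s=(round(M['m10']/M['m00'],1),round(M['m01']/M['m00'],1),round(2*(cv2.contourArea(w)/np.pi)**.5,1))
        print((k[:,0].mean(0)/F).round(),z,r[0].round(1),np.round(r[1],1),round(r[2],1),s)
E
python3 go.py 603.3 264.8 190 12
```

```text
[229. 268.] 0.083 [461.4 128.4] [147.5  92.3] -67.0 (471.0, 141.6, 69.9)
[229. 268.] 0.066 [461.  131.4] [149.9  93.8] -67.0 (470.8, 144.8, 71.1)
[229. 268.] 0.064 [460.9 131.7] [150.2  94. ] -67.0 (470.8, 145.2, 71.2)
[164. 260.] 0.083 [479. 270.] [103.8  50.8] 30.9 
[164. 260.] 0.066 [478.9 275.3] [105.5  51.7] 30.9 
[164. 260.] 0.064 [478.9 275.9] [105.7  51.8] 30.9 
[223. 217.] 0.083 [578.3 145.3] [81.2 46.4] -42.6 (590.6, 133.1, 45.1)
[223. 217.] 0.066 [579.8 148.5] [82.5 47.2] -42.6 (592.4, 136.1, 45.9)
[223. 217.] 0.064 [580.  148.9] [82.6 47.2] -42.6 (592.6, 136.5, 45.9)
[170. 205.] 0.083 [597.6 261.4] [68.  67.2] 10.7 (600.4, 259.2, 65.3)
[170. 205.] 0.066 [599.4 266.6] [69.1 68.3] 10.7 (602.3, 264.3, 66.4)
[170. 205.] 0.064 [599.6 267.2] [69.3 68.4] 10.7 (602.5, 264.9, 66.5)
t 43.12 at [ 444.6 -377.1  185.5] yaw 11.95 tilt [-0.03  0.02] w 0.238 F [-0.1  0.2 -1.4] q6 -0.95
turn units [-0.    0.   -0.01]  shift units: if before turn [  9.61 -19.84  -0.15]  after turn [  9.62 -19.83  -0.15]
```

View pics/t14.png

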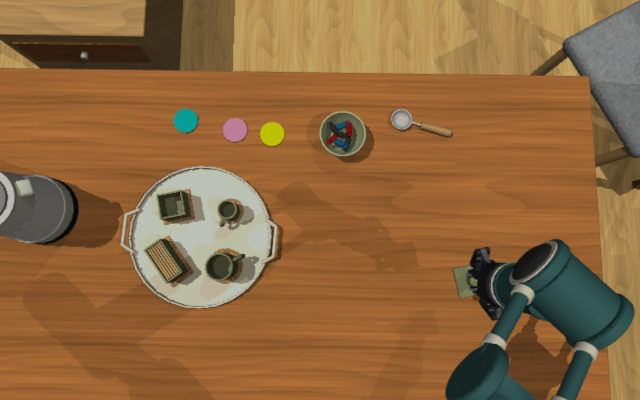

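View pics/s14.png

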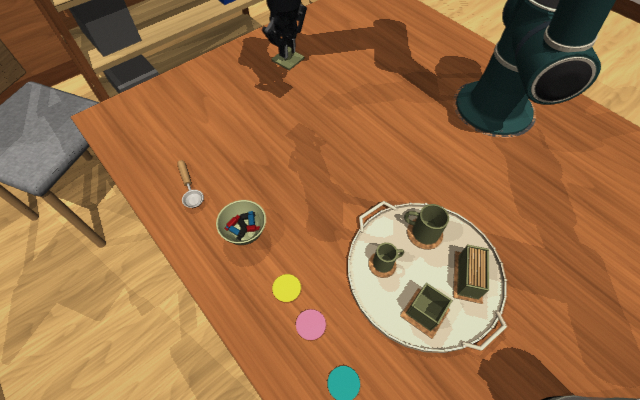

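```bash
cat > chk.py <<'E'
from v import *
import sys
c=cam('top',sys.argv[1]); im0=cv2.imread(f'pics/{sys.argv[1]}.png')
F=4; im=up(im0,F); K=c["camera_matrix"].copy(); K[:2]*=F; K[:2,2]+=1.5; c=dict(c,camera_matrix=K)
h=cv2.cvtColor(im,cv2.COLOR_BGR2HSV)
g=cv2.inRange(h,(26,62,80),(50,140,255)); g[:,:140*F]=0; g[:,270*F:]=0; g[:180*F]=0;g[295*F:]=0
g=cv2.morphologyEx(g,cv2.MORPH_CLOSE,np.ones((5,5)))
g=cv2.morphologyEx(g,cv2.MORPH_OPEN,np.ones((3,3)))
for k in comps(g,1200):
    f=np.zeros(g.shape,np.uint8); cv2.drawContours(f,[k],-1,255,-1); f=cv2.morphologyEx(f,cv2.MORPH_OPEN,cv2.getStructuringElement(cv2.MORPH_ELLIPSE,(45,45)))
    q=comps(f,1500)
    for z in (.083,.066,.064):
        r=rect(c,k,z); s=""
        if q: w=(proj(c,q[0][:,0],z)*1000).astype(np.float32); M=cv2.moments(w); s=(round(M['m10']/M['m00'],1),round(M['m01']/M['m00'],1),round(2*(cv2.contourArea(w)/np.pi)**.5,1))
        print((k[:,0].mean(0)/F).round(),z,r[0].round(1),np.round(r[1],1),round(r[2],1),s)
cv2.imwrite(f'pics/{sys.argv[1]}m.png',np.hstack([up(im0[180:290,140:260],3),cv2.cvtColor(cv2.resize(g[180*F:290*F,140*F:260*F],None,fx=.75,fy=.75),cv2.COLOR_GRAY2BGR)]))
E
python3 chk.py t15
```

```text
[219. 267.] 0.083 [464.1 144.6] [59.3 59.1] -89.2 (464.3, 144.6, 59.3)
[219. 267.] 0.066 [463.7 147.9] [60.3 60.1] -89.2 (463.9, 147.8, 60.3)
[219. 267.] 0.064 [463.7 148.2] [60.4 60.2] -89.2 (463.9, 148.2, 60.4)
[163. 261.] 0.083 [475.1 267.5] [90.4 42.7] 36.5 (475.2, 267.3, 67.2)
[163. 261.] 0.066 [474.9 272.7] [91.9 43.4] 36.5 (475.0, 272.6, 68.3)
[163. 261.] 0.064 [474.9 273.4] [92.1 43.5] 36.5 (475.0, 273.2, 68.4)
[226. 212.] 0.083 [585.2 130.1] [54.1 42.4] 11.6 (590.6, 131.5, 42.1)
[226. 212.] 0.066 [586.9 133.1] [55.  43.1] 11.6 (592.3, 134.6, 42.8)
[226. 212.] 0.064 [587.1 133.5] [55.1 43.2] 11.6 (592.5, 134.9, 42.9)
[171. 205.] 0.083 [599.5 257.2] [56.7 56.5] -77.7 (599.5, 257.1, 61.0)
[171. 205.] 0.066 [601.4 262.3] [57.6 57.4] -77.7 (601.4, 262.2, 62.0)
[171. 205.] 0.064 [601.6 262.9] [57.7 57.5] -77.7 (601.6, 262.8, 62.2)
```

View pics/t15m.png

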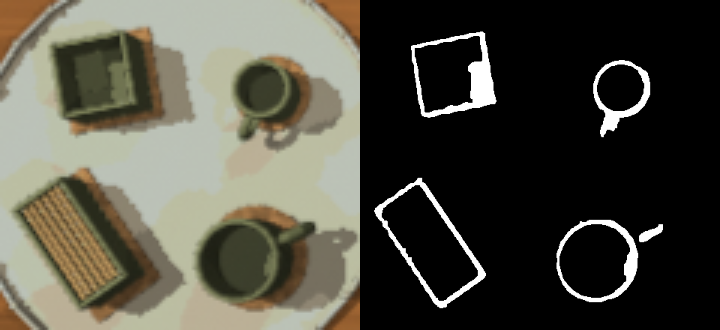

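>>> arm_command --steps '[0.48, -0.98, 0, 0, 0, 0, 0, 0.48, -0.98, 0, 0, 0, 0, 0, 0.48, -0.98, 0, 0, 0, 0, 0, 0.48, -0.98, 0, 0, 0, 0, 0, 0.48, -0.98, 0, 0, 0, 0, 0, 0.48, -0.98, 0, 0, 0, 0, 0, 0.48, -0.98, 0, 0, 0, 0, 0, 0.48, -0.98, 0, 0, 0, 0, 0, 0.48, -0.98, 0, 0, 0, 0, 0, 0.48, -0.98, 0, 0, 0, 0, 0]'

```text
time: 44.42
tool_pos: [0.524, -0.0587, 0.1843]
tcp_rot: [-3.124, -0.327, 0.005]
wrist_force: [0.2, 0.4, -0.8]
width: 0.237
```

>>> arm_command --steps '[0.48, -0.98, 0, 0, 0, 0, 0, 0.48, -0.98, 0, 0, 0, 0, 0, 0.48, -0.98, 0, 0, 0, 0, 0, 0.48, -0.98, 0, 0, 0, 0, 0, 0.48, -0.98, 0, 0, 0, 0, 0, 0.48, -0.98, 0, 0, 0, 0, 0, 0.48, -0.98, 0, 0, 0, 0, 0, 0.48, -0.98, 0, 0, 0, 0, 0, 0.48, -0.98, 0, 0, 0, 0, 0, 0.4, -0.98, 0, 0, 0, 0, 0]'

```text
time: 45.68
tool_pos: [0.6019, 0.2576, 0.1838]
tcp_rot: [3.124, 0.327, -0.005]
wrist_force: [0.8, -0.4, -1.2]
width: 0.233
```

>>> arm_command --steps '[0, 0, 0.7, 0, 0, 0, 0, 0, 0, 0.8, 0, 0, 0, 0, 0, 0, 0.5, 0, 0, 0, 0, 0, 0, 0, 0, 0, 0, 0]'

```text
time: 46.18
tool_pos: [0.6006, 0.2556, 0.123]
tcp_rot: [3.123, 0.326, -0.009]
wrist_force: [0.3, -0.7, -1.1]
width: 0.234
```

```bash
python3 go.py 602.5 263.8 95 12.2;  python3 -c "
from v import *
cam('scene','s16');cam('top','t16')
a=cv2.imread('pics/s16.png')[200:350,340:510]; cv2.imwrite('pics/s16z.png',up(a,4))"
```

```text
t 46.17 at [600.6 255.6 123. ] yaw 11.92 tilt [-0.3  -0.12] w 0.234 F [ 0.3 -0.7 -1.1] q6 0.16
turn units [ 0.01  0.05 -0.05]  shift units: if before turn [ 0.12 -0.25  0.93]  after turn [ 0.12 -0.25  0.93]
```

View pics/s16z.png

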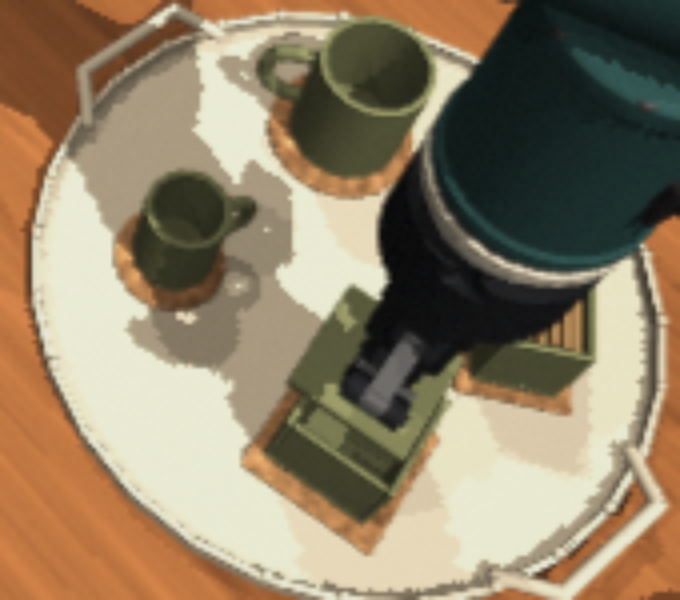

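>>> arm_command --steps '[0.12, -0.25, 0, 0, 0, 0, 0, 0, 0, 0.3, 0, 0, 0, 0, 0, 0, 0.2, 0, 0, 0, 0, 0, 0, 0, 0, 0, 0, 0, 0, 0, 0, 0, 0, 0, 0]'

```text
time: 46.9
tool_pos: [0.6045, 0.265, 0.111]
tcp_rot: [3.124, 0.327, -0.0]
wrist_force: [0.7, 0.1, -0.8]
width: 0.237
```

```bash
python3 go.py 602.5 263.8 95 12.2;  python3 -c "
from v import *
cam('scene','s17');cam('top','t17')
a=cv2.imread('pics/s17.png')[250:350,370:490]; cv2.imwrite('pics/s17z.png',up(a,6))"
```

```text
t 46.9 at [604.5 265.  111. ] yaw 11.95 tilt [-0.01 -0.01] w 0.237 F [ 0.7  0.1 -0.8] q6 0.17
turn units [ 0.    0.   -0.04]  shift units: if before turn [-0.07  0.03  0.53]  after turn [-0.07  0.03  0.53]
```

View pics/s17z.png

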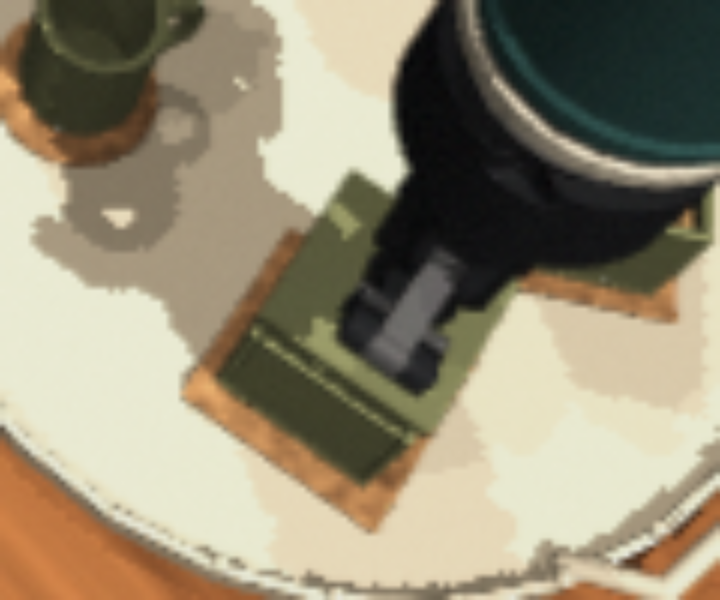

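>>> arm_command --steps '[-0.04, 0.02, 0.25, 0, 0, 0, 0, 0, 0, 0.15, 0, 0, 0, 0, 0, 0, 0.05, 0, 0, 0, 0, 0, 0, 0, 0, 0, 0, 0]'

```text
time: 47.5
tool_pos: [0.6034, 0.2642, 0.0974]
tcp_rot: [3.124, 0.327, -0.001]
wrist_force: [-0.2, 0.3, -0.3]
width: 0.233
```

>>> arm_command --steps '[0, 0, 0.05, 0, 0, 0, 0, 0, 0, 0.03, 0, 0, 0, 0, 0, 0, 0, 0, 0, 0, 0]'

```text
time: 47.88
tool_pos: [0.6035, 0.2643, 0.0952]
tcp_rot: [-3.125, -0.327, 0.0]
wrist_force: [-0.5, 0.1, -0.6]
width: 0.233
```

>>> arm_command --steps '[0, 0, 0.04, 0, 0, 0, 0, 0, 0, 0, 0, 0, 0, 0, 0, 0, 0, 0, 0, 0, 0]'

```text
time: 48.25
tool_pos: [0.6038, 0.2643, 0.0946]
tcp_rot: [-3.124, -0.327, -0.001]
wrist_force: [-0.4, -0.5, 3.7]
width: 0.235
```

Seated height (94.6) with contact force. Release and rise clear.

>>> arm_command --steps '[0, 0, 0.02, 0, 0, 0, 0, 0, 0, 0, 0, 0, 0, 0.28, 0, 0, 0, 0, 0, 0, 0.4, 0, 0, 0, 0, 0, 0, 0.55, 0, 0, 0, 0, 0, 0, 0.55, 0, 0, -0.5, 0, 0, 0, 0.55, 0, 0, -1, 0, 0, 0, 0.55, 0, 0, -1, 0, 0, 0, 0.55, 0, 0, -1, 0, 0, 0, 0.55, 0, 0, -1, 0, 0, 0, 0.55]'

```text
time: 49.5
tool_pos: [0.6038, 0.2644, 0.2309]
tcp_rot: [-3.124, -0.327, -0.002]
wrist_force: [-0.1, -0.2, -0.2]
width: 0.552
```

>>> arm_command --steps '[0, 1, 0, 0, 0, 0, 0.55, 0, 1, 0, 0, 0, 0, 0.55, 0, 1, 0, 0, 0, 0, 0.55, 0, 1, 0, 0, 0, 0, 0.55, 0, 1, 0, 0, 0, 0, 0.55, 0, 1, 0, 0, 0, 0, 0.55, 0, 1, 0, 0, 0, 0, 0.55, 0, 1, 0, 0, 0, 0, 0.55, 0, 1, 0, 0, 0, 0, 0.55, 0, 1, 0, 0, 0, 0, 0.55]'

```text
time: 50.75
tool_pos: [0.6661, -0.0302, 0.23]
tcp_rot: [3.124, 0.327, 0.002]
wrist_force: [1.2, 0.5, -0.3]
width: 0.545
```

>>> arm_command --steps '[0, 1, 0, 0, 0, 0, 0.55, 0, 1, 0, 0, 0, 0, 0.55, 0, 1, 0, 0, 0, 0, 0.55, 0, 1, 0, 0, 0, 0, 0.55, 0, 1, 0, 0, 0, 0, 0.55, 0, 1, 0, 0, 0, 0, 0.55, 0, 1, 0, 0, 0, 0, 0.55, 0, 0, 0, 0, 0, 0, 0.55]'

```text
time: 51.75
tool_pos: [0.7094, -0.2374, 0.2289]
tcp_rot: [3.124, 0.323, 0.001]
wrist_force: [-0.2, 0.7, 0.4]
width: 0.553
```

```bash
python3 chk.py t18; python3 -c "
from v import *
c=cam('scene','s18')
a=cv2.imread('pics/s18.png')[200:350,340:510]; cv2.imwrite('pics/s18z.png',up(a,4))"
```

```text
[224. 265.] 0.083 [463.7 135.1] [78.8 59.8] 87.1 (464.5, 143.9, 59.9)
[224. 265.] 0.066 [463.3 138.2] [80.1 60.8] 87.1 (464.1, 147.1, 60.9)
[224. 265.] 0.064 [463.3 138.6] [80.3 60.9] 87.1 (464.1, 147.5, 61.0)
[163. 261.] 0.083 [475.  267.2] [90.8 42.9] 36.9 (475.0, 266.8, 67.0)
[163. 261.] 0.066 [474.8 272.4] [92.3 43.6] 36.9 (474.9, 272.1, 68.1)
[163. 261.] 0.064 [474.8 273.1] [92.5 43.7] 36.9 (474.8, 272.7, 68.2)
[226. 212.] 0.083 [585.  129.7] [55. 43.] 12.0 (590.5, 131.2, 42.5)
[226. 212.] 0.066 [586.6 132.7] [55.9 43.7] 12.0 (592.2, 134.2, 43.2)
[226. 212.] 0.064 [586.8 133.1] [56.  43.8] 12.0 (592.4, 134.6, 43.2)
[170. 204.] 0.083 [601.4 258.6] [59.3 59. ] 11.8 (601.4, 259.0, 63.3)
[170. 204.] 0.066 [603.3 263.8] [60.3 60. ] 11.8 (603.3, 264.2, 64.4)
[170. 204.] 0.064 [603.5 264.4] [60.4 60.1] 11.8 (603.5, 264.8, 64.5)
```

View pics/s18z.png

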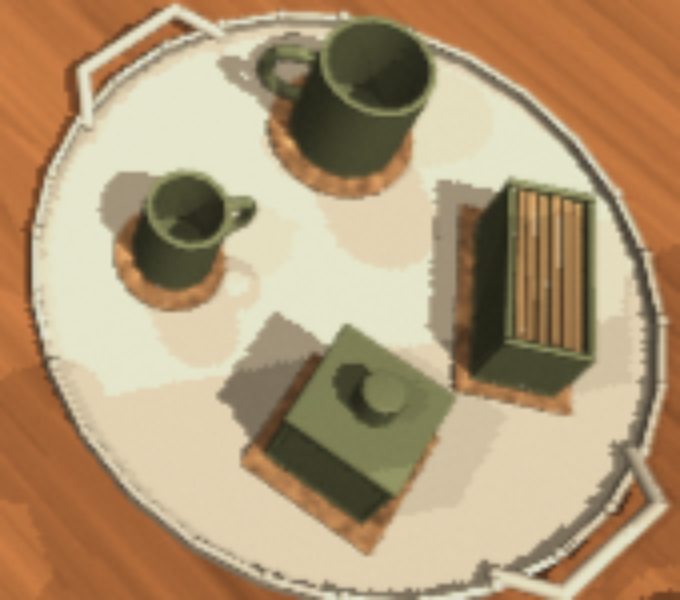

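View pics/t18.png

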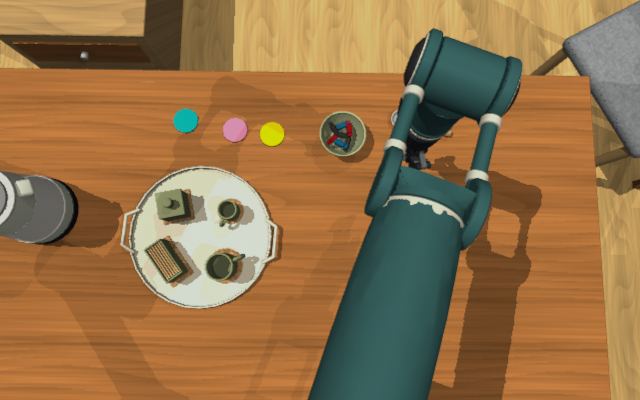

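```bash
python3 -c "
from workcell import bot
print(bot.finish_job())"
```

```text
the job is handed in; nothing more can be done
None
```

The tray is set: the stirrer box, caddy, espresso cup and mug stand upright on their own coasters, and the lid is seated on the caddy. I handed the job in at about 52 s of the 136 s; no verdict was reported.

The last checks used the top camera, with the scene camera viewed alongside:

| Piece | Off-centre | Angle error |
|---|---|---|
| Mug | about 1 mm (limit 12) | round |
| Stirrer box | about 1 mm (limit 12) | under 1° |
| Espresso cup | about 2.5 mm (limit 12) | round |
| Caddy | about 2.6 mm (limit 12), measured before the lid went on | under 1° |
| Lid on caddy | 1–2 mm (limit 10) | under 1° |

- **Lid:** At release the gripper was at the height worked out for a seated lid, with light contact force. Both views afterwards show it lying level on the caddy.
- **Bowl and look-alikes:** The bowl of sweets and the coloured look-alike coasters appear where they were at the start, and the arm ended clear of everything.
- **Disagreements:**
  - The two cameras differed by 2–3 mm on coaster positions, well inside the limits.
  - One mid-job check gave wrong positions because its colour mask caught shadows, so I tightened the mask and measured again.

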